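# Close the back bar: sort mugs, cans and bitters

### The job

Tidy the back bar: stand the two small tasting mugs in the wooden tray, the two small cans in the cardboard flat, and the amber bitters bottle in the round rubber dish. Everything must stand upright on the floor of its place, set down gently and let go. Leave the big mug standing where it is.

Things in the scene. Friction and masses are not known exactly. Their poses are not given: they have to be found in the camera images.
- mug_a_center (a point): One of two identical small tasting mugs, dark navy glazed pottery, standing upright and open at the top: 58 mm diameter, 72 mm tall, wall 4 mm, about 0.17 kg. One handle in the direction of its +y axis, reaching to 53 mm from the mug's axis, between 24 and 62 mm above its underside. This point is the mug's centre, on its axis 36 mm above the underside; z is up. The two small mugs are interchangeable.
- mug_b_center (a point): One of two identical small tasting mugs, dark navy glazed pottery, standing upright and open at the top: 58 mm diameter, 72 mm tall, wall 4 mm, about 0.17 kg. One handle in the direction of its +y axis, reaching to 53 mm from the mug's axis, between 24 and 62 mm above its underside. This point is the mug's centre, on its axis 36 mm above the underside; z is up. The two small mugs are interchangeable.
- can_a_center (a point): One of two identical small plain aluminium drink cans, standing upright: 53 mm diameter (straight sides from 7 to 82 mm up), 90 mm tall, about 0.2 kg, rigid. This point is its centre, on its axis 45 mm above the underside; z is up. The two cans are interchangeable.
- can_b_center (a point): One of two identical small plain aluminium drink cans, standing upright: 53 mm diameter (straight sides from 7 to 82 mm up), 90 mm tall, about 0.2 kg, rigid. This point is its centre, on its axis 45 mm above the underside; z is up. The two cans are interchangeable.
- bottle_center (a point): Amber glass bitters bottle with a paper label and black cap, standing upright: body 44 mm diameter and straight up to 64 mm, then a shoulder and a 22 mm neck with a 25 mm cap; 96 mm tall, about 0.22 kg. This point is on its axis, 48 mm above the underside; z is up.
- mug_tray: Low rectangular tray of dark wood, with a low steel carrying loop outside each short end (to 124 mm from the centre), for the small mugs, fixed to the counter: outside 120 mm (x) by 210 mm (y) by 20 mm high, walls and floor 8 mm thick (inside 104 by 194 mm, floor surface 8 mm above the counter). Room for two mugs side by side along y. Origin: centre of its underside, z up.
- can_flat: Low open brown cardboard flat for the cans, fixed to the counter: outside 120 mm (x) by 180 mm (y) by 24 mm high, walls and floor 4 mm thick (inside 112 by 172 mm, floor surface 4 mm above the counter). Room for two cans side by side along y. Origin: centre of its underside, z up.
- bottle_dish: Round black rubber dish for the bitters bottle, fixed to the counter: outside diameter 104 mm, rim 10 mm high and 6 mm thick (inside diameter 92 mm), floor surface 4 mm above the counter. Origin: centre of its underside, z up.
- big_mug: The big mug, which stays where it stands: same navy glaze as the small ones but 86 mm diameter and 105 mm tall, loose, about 0.45 kg, handle towards its +y axis reaching to 78 mm from its axis. Origin: centre of its underside, z up. Besides it, only flat things lower than 25 mm lie among the things to be sorted (coasters, opener, cork, pad).
Things that resemble listed ones, but are neither listed nor needed, are in the scene too. Of the things that look like the part that bears bottle_center, take the one that is farthest to the robot's left at the start. Leave any yellow look-alike of the part that bears mug_a_center alone.

How it is judged:
By the outcome, as a careful person would: the job done as asked, in the order asked, and still so for the second after the job is handed in, with the robot touching nothing.
It also fails if it takes over 131 s, if anything falls off the work surface, if the arm or the gripper's body presses on something with over 40 N, if the wrist force passes 120 N, or if a joint passes its speed limit or range.

### The arm

A 6-joint arm with a two-finger parallel gripper is mounted at the origin on the work surface. World frame = base frame: x ahead of the robot, y to its left, z up, the work surface at z = 0. Lengths are in mm, angles in degrees, forces in N, time in s.
With the tool pointing down it reaches from about 325 to 925 mm from the base axis. Payload 3.1 kg.
Tool frame: the origin (TCP) lies at the very end of the fingers, on their centre line; the grasp point (between the pads) lies 19 mm behind it; z points along the fingers, y is the line along which they close (so a half turn about z gives the same grasp; the last joint's range is limited). The gripper opens to 85 mm and grips with 20 to 120 N. Pads are 22 mm wide; open, the fingers measure 114 mm over their backs; the gripper's body (76 mm by 85 mm) begins 54 mm behind the grasp point. The pads swing forward as they close: fully open they stand 13 mm farther back than shut.
Start: joints at [-71.746, 12.427, 92.441, -0, 75.132, -6.429], TCP at [261.02, -567.898, 231.3] pointing down, gripper open.
Joint ranges: [-157.48, 157.48], [-44.54, 120.13], [17.64, 146.25], [-64.5, 244.5], [7.68, 150.69], [-147.95, 147.95]. Speed limits (degrees/s): [159.86, 159.86, 180, 180, 180, 180].

### API

Orientations are given as a 3x3 rotation matrix whose columns are the frame's x, y, z axes.
In Python, from rig import manip gives the robot as it stands.
- The arm moves only by the tool servo_tool, never from a script. Its argument "targets" is a list of rows, each an object of numbers: "tx", "ty", "tz": the shift along the tool's x, y, z in cm; "rx", "ry", "rz": the turn, a rotation vector about the tool's x, y, z in rad; "fingers": the gripper command: -1 is shut, 1 is fully open, values between are in proportion. In form: [{"tx": .., "ty": .., "tz": .., "rx": .., "ry": .., "rz": .., "fingers": ..}, ...]. A call has 1 to 8 rows; each row is the pose to reach, as a shift and turn from the pose commanded when the call began, along the tool's axes at that moment; what a row does not reach only later rows make up. A row lasts 1/12 s, in which the tool goes at most 41.7 mm and 7.16 degrees, less where a joint would pass 70% of its speed; a pose out of reach is approached as far as the arm can. A call with a gripper value outside its range is refused whole. The fingers move at their own pace and stop on an object; "newtons" is the grip in N (left out, the last holds). Time passes only in rows, so rows that repeat a pose let the fingers close. It gives the time, the measured TCP pose, the force, the opening and the grip force at its end, in the units of the state.
- manip.state(): the state, without advancing time (a new reading comes with each control period).
- manip.get_image(name): name is "side" or "top" or "wrist"; returns the picture (480x640x3 uint8, blue, green, red); there is no depth.
- manip.camera_model(name): a dict with "vfov" (degrees; the focal length in pixels is half the picture's height over the tangent of half this angle, whatever the lens; pixels are square), "cx", "cy" (the principal point, pixels), "k1" (the pictures are not rectified: a ray, as slopes to the right and down, at radius r is drawn at 1 + k1 r^2 times it, then the intrinsics apply), "R" (3x3) and "t" (3): a world point X has camera coordinates R X + t; the wrist camera has in their place "T_tool_cam" (4x4, takes a point from camera to tool coordinates, whose origin is the TCP and whose axes are the flange's). Camera axes: x right, y down, z forward; pixel columns grow to the right and rows downward; lengths in mm; the calibration is good to about 2 mm. A picture is of the moment at which its call begins: read the wrist's pose just before it. camera_model takes no time and is no camera call.
- manip.finish_job(): hands the job in; it is judged then, once.
Trained networks look in the newest picture that a camera, given by its name, has taken for a name from the list of things; names that differ only in an ending like _2 or _b are one class to them, and where a whole thing is asked for, a point or a joint stands for the part that bears it (a point fixed in the world has none). Each returns a list of dicts, best first, with "conf" (0 to 1); they miss things now and then, are a little off and sometimes report something else, mostly with a low value. They report only what shows in the picture. A call takes as long as a camera call. They do not tell look-alikes from the thing itself.
- manip.recognise(camera, label): "position" ([column, row] in pixels, amid what is visible of it).
- manip.cut_out(camera, label): "region" (480x640 bool, what is visible of it) and "position" ([column, row] in pixels, amid what is visible of it).
- manip.landmark_of(camera, label): "position" ([column, row] in pixels: a listed point, or the origin of a listed thing).
The state is a dict: "time_s": time; "joint_pos": joint angles; "dq": joint speeds; "tau": joint torques, N m; "ee_pos": TCP position; "eef_rot": TCP orientation; "ft_force": force on the tool from outside, world axes, zero at the start; "wrist_torque": the same for the moment, N m; "grip_width": finger opening in mm; "grasp_force": force on a finger pad.
Only numpy, scipy, OpenCV 4.12 (cv2) and the standard library are available. Lean on these libraries where they do the work, as an engineer would, in place of code of your own. Each camera call takes 0.05 s, during which the arm holds its last target. There are 200 camera calls.

## Working session

There is one attempt and no reset: what is moved stays moved. The work goes in short steps, Python scripts to look and compute and a tool call to move; the robot and the scene stay as the last step left them, time stands still between calls to the robot, and variables do not carry over. Pictures are saved under pics/ and viewed, at most 14 in all, crops included, and the job is handed in when it is done.

Besides the shell and the picture viewer there is one more tool, called after ">>>" as name(argument=value, ...) on one line, values as JSON. servo_tool: Moves the arm, as the interface text tells. Its arguments: {"type":"object","properties":{"targets":{"type":"array"},"newtons":{"type":"number"}},"required":["targets"]}

```bash
mkdir -p pics; cat > h.py <<'E'
import numpy as np, cv2
from rig import manip
def cam(n):
    m=manip.camera_model(n); f=240/np.tan(np.radians(m["vfov"])/2)
    if "R" in m: R,t=np.array(m["R"]),np.array(m["t"])
    else:
        s=manip.state(); T=np.array(m["T_tool_cam"]); Rw=np.array(s["eef_rot"])
        Rc=Rw@T[:3,:3]; c=Rw@T[:3,3]+np.array(s["ee_pos"]); R=Rc.T; t=-R@c
    return f,m["cx"],m["cy"],m["k1"],R,t
def ray(c,px):
    f,cx,cy,k,R,t=c; d=np.array([(px[0]-cx)/f,(px[1]-cy)/f]); u=d.copy()
    for _ in range(30): u=d/(1+k*(u@u))
    return -R.T@t, R.T@np.array([*u,1])
def at_z(c,px,z):
    o,d=ray(c,px); return o+d*(z-o[2])/d[2]
def proj(c,X):
    f,cx,cy,k,R,t=c; p=R@np.array(X,float)+t; u=p[:2]/p[2]; u=u*(1+k*(u@u)); return u*f+[cx,cy]
E
python3 - <<'E'
from h import *
for n in("side","top"):
    cv2.imwrite(f"pics/{n}0.png",manip.get_image(n)); c=cam(n); print(n,(-c[4].T@c[5]).round())
    for l,z in(("mug_a_center",36),("can_a_center",45),("bottle_center",48),("mug_tray",0),("can_flat",0),("bottle_dish",0),("big_mug",0)):
        for d in manip.landmark_of(n,l):
            print(n,l,round(d["conf"],2),np.round(d["position"]),at_z(c,d["position"],z).round(1)[:2])
print(manip.state())
E
```

```text
side [256. 567. 723.]
side mug_a_center 0.81 [300. 426.] [361.5 302.6]
side mug_a_center 0.79 [389. 443.] [238.7 287.7]
side can_a_center 0.71 [359. 186.] [ 411.3 -195.8]
side bottle_center 0.95 [321. 220.] [454.6 -77.9]
side bottle_center 0.76 [445. 181.] [ 249.2 -264.2]
side mug_tray 0.93 [168. 368.] [595.5 267.9]
side mug_tray 0.51 [318. 219.] [ 474.6 -123.3]
side can_flat 0.83 [285. 166.] [ 596.5 -259.7]
side bottle_dish 0.89 [223. 238.] [632.2 -17.7]
side big_mug 0.56 [292. 357.] [417.4 185.7]
top [ 331.    6. 1051.]
top mug_a_center 0.9 [188. 342.] [232.6 290.1]
top mug_a_center 0.82 [180. 280.] [362.9 309.2]
top mug_a_center 0.62 [361. 228.] [466.5 -74.1]
top can_a_center 0.65 [418. 252.] [ 412.9 -190.8]
top bottle_center 0.86 [461. 324.] [ 263.4 -276.5]
top bottle_center 0.68 [211. 172.] [591.2 241.8]
top bottle_center 0.16 [181. 280.] [363.1 302.4]
top mug_tray 0.8 [208. 173.] [600.8 260.2]
top can_flat 0.91 [439. 176.] [ 585.8 -253.3]
top bottle_dish 0.85 [329. 156.] [635.7 -10.6]
top bottle_dish 0.55 [245. 253.] [420.5 176.8]
top big_mug 0.9 [238. 257.] [412.8 190.8]
{'time_s': 0.8, 'joint_pos': array([-7.17460285e+01,  1.24244859e+01,  9.24399261e+01, -1.12330910e-03,
        7.51324126e+01, -6.42676865e+00]), 'dq': array([-0.01470187,  0.05366574,  0.08493758, -0.02271418,  0.04532795,
       -0.04424619]), 'tau': array([ 4.92351628e-04, -3.96829069e+01, -3.04234242e+01, -1.14918266e-04,
        5.96267146e-04,  3.41099629e-06]), 'ee_pos': array([ 261.01560483, -567.91048866,  231.34233945]), 'eef_rot': array([[ 9.08646491e-01,  4.17566228e-01, -6.36195488e-07],
       [ 4.17566227e-01, -9.08646489e-01, -5.85669324e-05],
       [-2.50336499e-05,  5.29509838e-05, -9.99999998e-01]]), 'ft_force': array([-0.16856212, -0.5195729 ,  0.14165714]), 'wrist_torque': array([-0.0209202 ,  0.0015697 , -0.07741725]), 'grasp_force': 0.0, 'grip_width': 85.45336386259027}
```

View pics/side0.png

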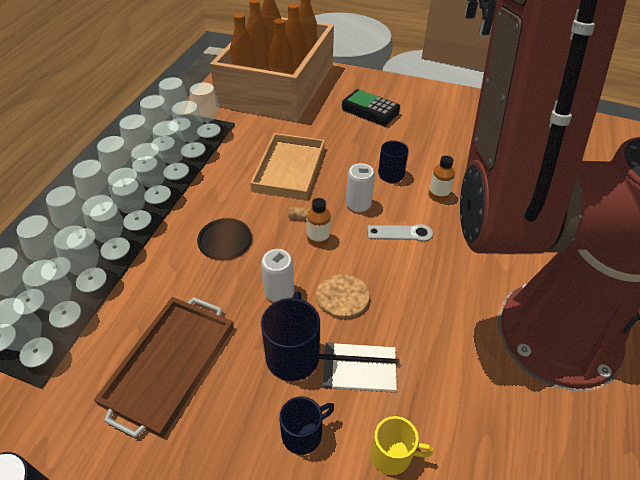

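View pics/top0.png

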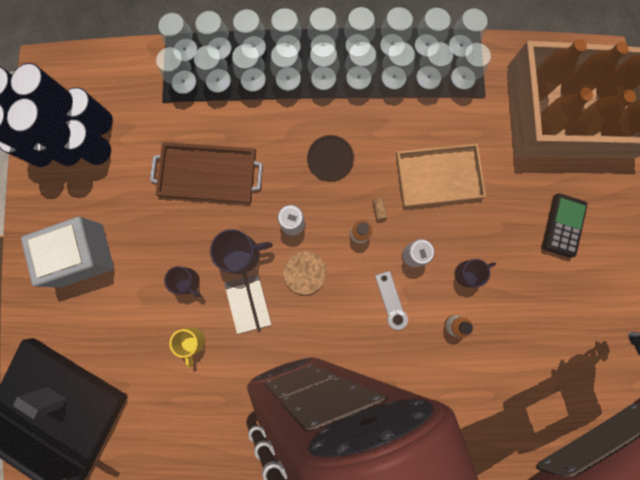

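```bash
cat >> h.py <<'E'
from scipy.optimize import minimize
def cyl(r,z0,z1,n=24):
    a=np.linspace(0,2*np.pi,n,endpoint=False); return np.array([[r*np.cos(x),r*np.sin(x),z] for z in(z0,z1) for x in a])
def box(x0,x1,y0,y1,z0,z1): return np.array([[x,y,z] for x in(x0,x1) for y in(y0,y1) for z in(z0,z1)],float)
MOD=dict(mug=[cyl(29,0,72),box(-5,5,25,53,24,62)],can=[cyl(26.5,4,85),cyl(22,0,90)],bottle=[cyl(22,0,64),np.vstack([cyl(22,64,64),cyl(12.5,75,96)])],
 tray=[box(-60,60,-105,105,0,20)],flat=[box(-60,60,-90,90,0,24)],dish=[cyl(52,0,10)],big=[cyl(43,0,105),box(-6,6,40,78,35,90)])
def sil(c,parts,p):
    m=np.zeros((480,640),np.uint8); a=p[2] if len(p)>2 else 0
    Rz=np.array([[np.cos(a),-np.sin(a),0],[np.sin(a),np.cos(a),0],[0,0,1]])
    for P in parts:
        q=np.array([proj(c,Rz@v+[p[0],p[1],0]) for v in P])
        cv2.fillConvexPoly(m,cv2.convexHull((q*16).round().astype(np.int32)),1,cv2.LINE_8,4)
    return m>0
def fit(obs,parts,p0,yaw):
    f=lambda p:-sum((sil(c,parts,p)&m).sum()/(sil(c,parts,p)|m).sum() for c,m in obs)/len(obs)
    best=None
    for a in(np.radians(yaw) if len(yaw) else [None]):
        x=list(p0)+([] if a is None else [a]); n=len(x)
        S=np.vstack([x]+[np.array(x)+np.eye(n)[i]*[12,12,.3][i] for i in range(n)])
        r=minimize(f,x,method="Nelder-Mead",options=dict(initial_simplex=S,xatol=.1,fatol=1e-4,maxfev=90))
        if best is None or r.fun<best.fun: best=r
    return best
E
cat > m.py <<'E'
from h import *
C={n:cam(n) for n in("side","top")}
for n in C: manip.get_image(n)
L=dict(mug="mug_a_center",can="can_a_center",bottle="bottle_center",tray="mug_tray",flat="can_flat",dish="bottle_dish",big="big_mug")
M={(n,k):manip.cut_out(n,l) for n in C for k,l in L.items()}
G=[("mug",(362,305)),("mug",(370,-300)),("can",(480,60)),("can",(412,-193)),("bottle",(456,-78)),("tray",(597,262)),("flat",(590,-256)),("dish",(634,-14)),("big",(415,188))]
for k,g in G:
    yaw=range(0,360,45) if k in("mug","big") else (-25,0,25) if k in("tray","flat") else ()
    h=max(v[:,2].max() for v in MOD[k])/2; obs={}
    for n,c in C.items():
        px=proj(c,[*g,h]); ds=[d for kk in L for d in M[n,kk] if (kk==k)]
        ds=[d for d in ds if np.linalg.norm(np.array(d["position"])-px)<32]
        if ds: obs[n]=(c,np.array(ds[0]["region"]))
    for s in(["side"],["top"],["side","top"]):
        if all(n in obs for n in s):
            r=fit([obs[n] for n in s],MOD[k],g,yaw); print(k,s,r.x[:2].round(1),np.degrees(r.x[2:]).round(1),round(-r.fun,3))
E
time python3 m.py
```

```text
mug ['side'] [360.8 302.7] [143.6] 0.868
mug ['top'] [361.3 302.8] [144.7] 0.915
mug ['side', 'top'] [361.4 302.5] [144.3] 0.886
can ['side'] [ 409.6 -190.2] [] 0.956
can ['top'] [ 410.1 -188.4] [] 0.882
can ['side', 'top'] [ 409.7 -190.3] [] 0.916
bottle ['side'] [458.4 -73.2] [] 0.922
bottle ['top'] [461.1 -73.9] [] 0.924
bottle ['side', 'top'] [458.8 -74.1] [] 0.915
tray ['side'] [598.2 262.3] [-5.7] 0.944
tray ['top'] [601.4 263.3] [-5.2] 0.932
tray ['side', 'top'] [599.8 261.4] [-5.3] 0.929
flat ['side'] [ 584.3 -252.8] [5.5] 0.965
flat ['top'] [ 585.9 -253.2] [5.7] 0.977
flat ['side', 'top'] [ 585.2 -252.9] [5.9] 0.969
dish ['side'] [628.8 -12.1] [] 0.946
dish ['top'] [630.6 -13.9] [] 0.921
dish ['side', 'top'] [627.2 -12.6] [] 0.935
big ['side'] [416.6 184.4] [192.4] 0.938
big ['top'] [418.5 187.5] [190.2] 0.939
big ['side', 'top'] [417.6 185.6] [192.6] 0.933
real	0m9.584s
user	0m7.962s
sys	0m0.055s
```

```bash
cat >> h.py <<'E'
def go(x,y,z,yaw=None,s=None):
    """servo numbers to TCP x,y,z (mm), tool-x yaw (deg, mod 180 closest within joint range)"""
    s=s or manip.state(); R=np.array(s["eef_rot"]); d=R.T@(np.array([x,y,z])-s["ee_pos"])/10
    cur=np.degrees(np.arctan2(R[1,0],R[0,0])); out=dict(t=d.round(2))
    if yaw is not None:
        dl=(yaw-cur+90)%180-90; q1=np.degrees(np.arctan2(y,x)); q6=90+q1-(cur+dl)
        q6=(q6+180)%360-180
        out.update(rz=round(-np.radians(dl),3),dyaw=round(dl,1),q6=round(q6,1))
    print("go",out); return out
def blob(n,lo,hi,guess,rad):
    c=cam(n); im=manip.get_image(n); m=cv2.inRange(im,np.array(lo),np.array(hi))
    k,lab,st,ce=cv2.connectedComponentsWithStats(m); px=guess
    i=1+np.argmin([np.linalg.norm(ce[j]-px)-(st[j,4]>150)*1000 for j in range(1,k)])
    return c,lab==i
E
python3 - <<'E'
from h import *
S=[blob("side",(0,0,0),(90,60,60),(393,161),20),blob("top",(0,0,0),(90,62,62),(472,273),20)]
for c,m in S: print(m.sum(),np.argwhere(m).mean(0))
for s in(S[:1],S[1:],S):
    r=fit(s,MOD["mug"],(365,-295),range(0,360,45)); print(r.x[:2].round(1),np.degrees(r.x[2]).round(1),r.fun)
x,y,a=r.x
go(x,y,231,np.degrees(a))
E
```

```text
1015 [161.28571429 392.54384236]
596 [272.81208054 473.06040268]
[ 366.2 -309.5] 15.2 -0.8934859154929577
[ 367.4 -305.8] 199.2 -0.6195426195426196
[ 367.4 -310.3] 11.0 -0.7538038698328936
go {'t': array([ 20.42, -18.96,   0.03]), 'rz': np.float64(0.238), 'dyaw': np.float64(-13.6), 'q6': np.float64(38.8)}
```

>>> servo_tool(targets=[{"tx": 20.5, "ty": -18.9, "tz": 0, "rz": -1.47, "fingers": 1}, {"tx": 20.5, "ty": -18.9, "tz": 0, "rz": -1.47, "fingers": 1}, {"tx": 20.5, "ty": -18.9, "tz": 0, "rz": -1.47, "fingers": 1}, {"tx": 20.5, "ty": -18.9, "tz": 0, "rz": -1.47, "fingers": 1}, {"tx": 20.5, "ty": -18.9, "tz": 0, "rz": -1.47, "fingers": 1}, {"tx": 20.5, "ty": -18.9, "tz": 0, "rz": -1.47, "fingers": 1}, {"tx": 20.5, "ty": -18.9, "tz": 0, "rz": -1.47, "fingers": 1}, {"tx": 20.5, "ty": -18.9, "tz": 0, "rz": -1.47, "fingers": 1}])

```text
$.targets[0]: bad value
```

```bash
cat > w.py <<'E'
import sys
from h import *
# usage: w.py kind x y label lo/hi
k,x,y,name=sys.argv[1],float(sys.argv[2]),float(sys.argv[3]),sys.argv[4]
L=dict(mug="mug_a_center",can="can_a_center",bottle="bottle_center")[k]
s=manip.state(); print(s["time_s"],s["ee_pos"].round(1),s["joint_pos"].round(0))
c=cam("wrist"); im=manip.get_image("wrist"); cv2.imwrite(f"pics/{name}.png",im)
px=proj(c,[x,y,40]); print("expect",px.round())
for d in manip.cut_out("wrist",L):
    m=np.array(d["region"]); print(round(d["conf"],2),np.round(d["position"]),m.sum())
    if np.linalg.norm(np.array(d["position"])-px)<130:
        r=fit([(c,m)],MOD[k],(x,y),range(0,360,45) if k=="mug" else ()); print(r.x[:2].round(1),np.degrees(r.x[2:]).round(1),r.fun)
E
python3 w.py mug 367 -308 w1
```

```text
1.7 [ 261.  -567.9  231.3] [-72.  12.  92.  -0.  75.  -6.]
expect [ 54. -61.]
```

View pics/w1.png

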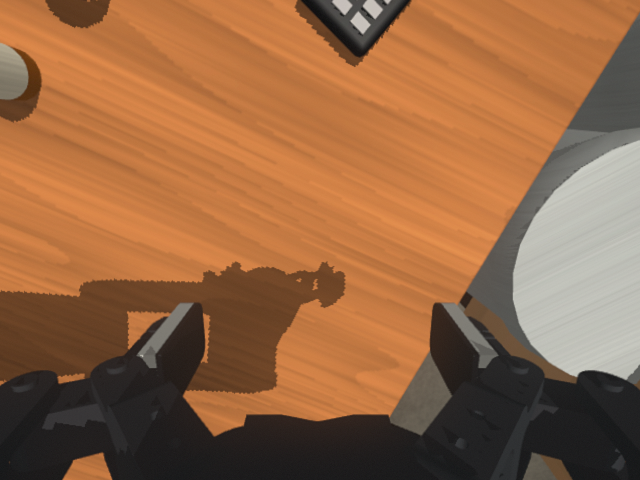

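The picture shows only the counter, with the card terminal at about (355,25), because the arm has not moved. I'll resend with every key given.

>>> servo_tool(targets=[{"tx": 20.5, "ty": -18.9, "tz": 0, "rx": 0, "ry": 0, "rz": -1.47, "fingers": 1}, {"tx": 20.5, "ty": -18.9, "tz": 0, "rx": 0, "ry": 0, "rz": -1.47, "fingers": 1}, {"tx": 20.5, "ty": -18.9, "tz": 0, "rx": 0, "ry": 0, "rz": -1.47, "fingers": 1}, {"tx": 20.5, "ty": -18.9, "tz": 0, "rx": 0, "ry": 0, "rz": -1.47, "fingers": 1}, {"tx": 20.5, "ty": -18.9, "tz": 0, "rx": 0, "ry": 0, "rz": -1.47, "fingers": 1}, {"tx": 20.5, "ty": -18.9, "tz": 0, "rx": 0, "ry": 0, "rz": -1.47, "fingers": 1}, {"tx": 20.5, "ty": -18.9, "tz": 0, "rx": 0, "ry": 0, "rz": -1.47, "fingers": 1}, {"tx": 20.5, "ty": -18.9, "tz": 0, "rx": 0, "ry": 0, "rz": -1.47, "fingers": 1}])

```text
time_s: 2.47
ee_pos: [369.8, -305.6, 231.2]
eef_rot: [[0.129, 0.992, 0.001], [0.992, -0.129, 0.003], [0.003, 0.001, -1.0]]
ft_force: [-0.3, -0.7, -1.2]
grip_width: 85.2
grasp_force: 0.0
```

```bash
python3 w.py mug 367 -308 w2
```

```text
2.4667 [ 369.8 -305.6  231.2] [-48.  -6. 111.   0.  74. -41.]
expect [314. 218.]
```

View pics/w2.png

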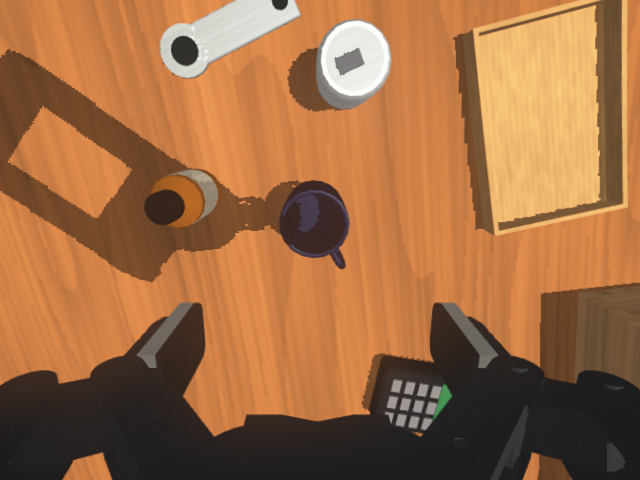

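Navy mug centred near (315,218), with its handle pointing down-right to (340,262). I'll fit it by colour.

```bash
python3 - <<'E'
from h import *
im=cv2.imread("pics/w2.png"); m=(cv2.inRange(im,np.array((0,0,0)),np.array((120,75,75)))>0)&(im[:,:,0].astype(int)>=im[:,:,2]-2)
k,lab,st,ce=cv2.connectedComponentsWithStats(m.astype(np.uint8)); i=lab[230,315]; print(st[i],ce[i])
c=cam("wrist")
mm=lab==i; mm=cv2.morphologyEx(mm.astype(np.uint8),cv2.MORPH_CLOSE,np.ones((15,15)))>0
r=fit([(c,mm)],MOD["mug"],(367,-308),(180,200,220)); print(r.x[:2].round(1),np.degrees(r.x[2]).round(1),r.fun)
go(*r.x[:2],110,np.degrees(r.x[2])+90); go(*r.x[:2],30,np.degrees(r.x[2])+90)
E
```

```text
[     0      0    640    480 277583] [308.26895739 218.65846612]
[ 190.9 -161.1] 313.3 -0.03770258524001795
go {'t': array([ 12.26, -19.67,  12.14]), 'rz': np.float64(0.678), 'dyaw': np.float64(-38.8), 'q6': np.float64(6.5)}
go {'t': array([ 12.26, -19.67,  20.14]), 'rz': np.float64(0.678), 'dyaw': np.float64(-38.8), 'q6': np.float64(6.5)}
```

```bash
cat >> h.py <<'E'
def navy(im,px):
    a=im.astype(int); m=((a[:,:,0]>=a[:,:,2])&(a[:,:,2]<110)).astype(np.uint8); m=cv2.morphologyEx(m,cv2.MORPH_OPEN,np.ones((2,2)))
    m=cv2.morphologyEx(m,cv2.MORPH_CLOSE,np.ones((7,7)))
    k,lab,st,ce=cv2.connectedComponentsWithStats(m); j=[i for i in range(1,k) if st[i,4]>400]
    i=min(j,key=lambda i:np.linalg.norm(ce[i]-px)); print(st[i],ce[i].round())
    mm=(lab==i).astype(np.uint8); cs,_=cv2.findContours(mm,cv2.RETR_EXTERNAL,cv2.CHAIN_APPROX_NONE); cv2.drawContours(mm,cs,-1,1,-1); return mm>0
E
python3 - <<'E'
from h import *
mm=navy(cv2.imread("pics/w2.png"),(315,218)); c=cam("wrist")
r=fit([(c,mm)],MOD["mug"],(367,-308),(180,200,220)); print(r.x[:2].round(1),np.degrees(r.x[2]).round(1),r.fun)
go(*r.x[:2],110,np.degrees(r.x[2])+90); go(*r.x[:2],30,np.degrees(r.x[2])+90)
E
```

```text
[284 191  65  42 905] [312. 209.]
[ 370.9 -302.8] 172.8 -0.19479121825226
go {'t': array([ 0.69,  0.1 , 12.16]), 'rz': np.float64(-0.011), 'dyaw': np.float64(0.6), 'q6': np.float64(-32.0)}
go {'t': array([ 0.69,  0.09, 20.16]), 'rz': np.float64(-0.011), 'dyaw': np.float64(0.6), 'q6': np.float64(-32.0)}
```

```bash
sed -i 's/(a\[:,:,0\]>=a\[:,:,2\])&(a\[:,:,2\]<110)/(a[:,:,0]+6>=a[:,:,2]*.7)\&(a[:,:,2]<110)/' h.py
python3 - <<'E'
from h import *
mm=navy(cv2.imread("pics/w2.png"),(315,218)); c=cam("wrist")
r=fit([(c,mm)],MOD["mug"],(367,-308),(180,200,220)); print(r.x[:2].round(1),np.degrees(r.x[2]).round(1),r.fun)
go(*r.x[:2],110,np.degrees(r.x[2])+90); go(*r.x[:2],30,np.degrees(r.x[2])+90)
E
```

```text
[ 281  183   69   86 3682] [316. 223.]
[ 367.5 -311.1] 200.0 -0.8550571307659754
go {'t': array([-0.19, -0.13, 12.16]), 'rz': np.float64(-0.486), 'dyaw': np.float64(27.9), 'q6': np.float64(-60.2)}
go {'t': array([-0.18, -0.13, 20.16]), 'rz': np.float64(-0.486), 'dyaw': np.float64(27.9), 'q6': np.float64(-60.2)}
```

>>> servo_tool(targets=[{"tx": -0.2, "ty": -0.1, "tz": 3, "rx": 0, "ry": 0, "rz": -0.12, "fingers": 1}, {"tx": -0.2, "ty": -0.1, "tz": 6, "rx": 0, "ry": 0, "rz": -0.24, "fingers": 1}, {"tx": -0.2, "ty": -0.1, "tz": 9, "rx": 0, "ry": 0, "rz": -0.36, "fingers": 1}, {"tx": -0.2, "ty": -0.1, "tz": 11, "rx": 0, "ry": 0, "rz": -0.486, "fingers": 1}, {"tx": -0.2, "ty": -0.1, "tz": 14, "rx": 0, "ry": 0, "rz": -0.486, "fingers": 1}, {"tx": -0.2, "ty": -0.1, "tz": 17, "rx": 0, "ry": 0, "rz": -0.486, "fingers": 1}, {"tx": -0.2, "ty": -0.1, "tz": 19.5, "rx": 0, "ry": 0, "rz": -0.486, "fingers": 1}, {"tx": -0.2, "ty": -0.1, "tz": 20.2, "rx": 0, "ry": 0, "rz": -0.486, "fingers": 1}])

```text
time_s: 3.23
ee_pos: [364.2, -310.6, 25.3]
eef_rot: [[-0.335, 0.942, -0.005], [0.942, 0.335, 0.006], [0.007, -0.003, -1.0]]
ft_force: [-0.7, 0.3, 0.7]
grip_width: 85.3
grasp_force: 0.0
```

>>> servo_tool(targets=[{"tx": 0, "ty": 0, "tz": 0, "rx": 0, "ry": 0, "rz": 0, "fingers": -1}, {"tx": 0, "ty": 0, "tz": 0, "rx": 0, "ry": 0, "rz": 0, "fingers": -1}, {"tx": 0, "ty": 0, "tz": 0, "rx": 0, "ry": 0, "rz": 0, "fingers": -1}, {"tx": 0, "ty": 0, "tz": 0, "rx": 0, "ry": 0, "rz": 0, "fingers": -1}, {"tx": 0, "ty": 0, "tz": 0, "rx": 0, "ry": 0, "rz": 0, "fingers": -1}, {"tx": 0, "ty": 0, "tz": 0, "rx": 0, "ry": 0, "rz": 0, "fingers": -1}, {"tx": 0, "ty": 0, "tz": 0, "rx": 0, "ry": 0, "rz": 0, "fingers": -1}, {"tx": 0, "ty": 0, "tz": 0, "rx": 0, "ry": 0, "rz": 0, "fingers": -1}], newtons=40)

```text
time_s: 3.9
ee_pos: [368.2, -313.8, 31.0]
eef_rot: [[-0.339, 0.941, 0.002], [0.941, 0.339, -0.003], [-0.003, 0.001, -1.0]]
ft_force: [0.2, -0.3, 6.9]
grip_width: 55.7
grasp_force: 43.1
```

>>> servo_tool(targets=[{"tx": 0, "ty": 0, "tz": -1, "rx": 0, "ry": 0, "rz": 0, "fingers": -1}, {"tx": 0, "ty": 0, "tz": -3, "rx": 0, "ry": 0, "rz": 0, "fingers": -1}, {"tx": 0, "ty": 0, "tz": -6, "rx": 0, "ry": 0, "rz": 0, "fingers": -1}, {"tx": 0, "ty": 0, "tz": -9, "rx": 0, "ry": 0, "rz": 0, "fingers": -1}, {"tx": 0, "ty": 0, "tz": -12, "rx": 0, "ry": 0, "rz": 0, "fingers": -1}, {"tx": 0, "ty": 0, "tz": -15, "rx": 0, "ry": 0, "rz": 0, "fingers": -1}, {"tx": 0, "ty": 0, "tz": -17, "rx": 0, "ry": 0, "rz": 0, "fingers": -1}, {"tx": 0, "ty": 0, "tz": -17, "rx": 0, "ry": 0, "rz": 0, "fingers": -1}])

```text
time_s: 4.57
ee_pos: [369.3, -314.7, 205.1]
eef_rot: [[-0.339, 0.941, 0.007], [0.941, 0.339, -0.008], [-0.009, 0.004, -1.0]]
ft_force: [0.1, -0.2, -1.6]
grip_width: 56.0
grasp_force: 42.8
```

```bash
cat >> h.py <<'E'
def tr(n,y):  # tray/flat slot -> world
    (X,Y,a)=dict(tray=(599.8,262,-5.4),flat=(585.2,-252.9,5.7))[n]; a=np.radians(a); return X-y*np.sin(a),Y+y*np.cos(a)
E
python3 - <<'E'
from h import *
cv2.imwrite("pics/w3.png",manip.get_image("wrist"))
s=manip.state(); print(s["time_s"],s["ee_pos"].round(1),s["joint_pos"].round(0),s["ft_force"].round(1),s["grip_width"])
x,y=tr("tray",-47); print(x,y); go(x,y,200,84.6)
E
```

```text
4.6167 [ 368.3 -313.5  202.2] [-49.  -4. 113.   0.  70. -69.] [ 0.2  0.  -1.6] 56.068677549859856
595.3769092740298 215.20858766365524
go {'t': array([42.03, 39.3 ,  0.08]), 'rz': np.float64(0.44), 'dyaw': np.float64(-25.2), 'q6': np.float64(25.3)}
```

View pics/w3.png

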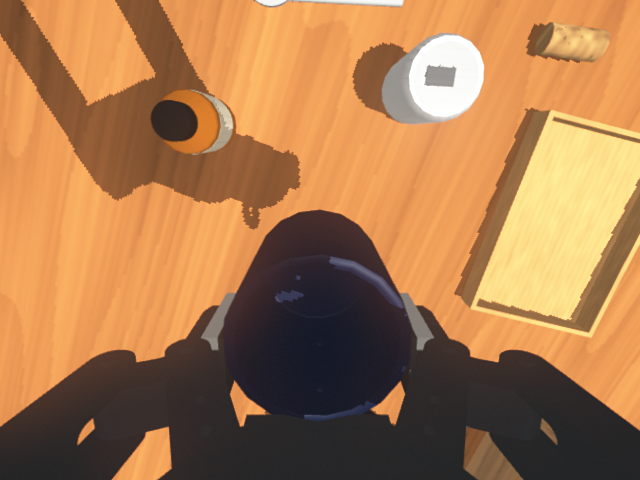

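>>> servo_tool(targets=[{"tx": 2, "ty": 1.9, "tz": 0, "rx": 0, "ry": 0, "rz": 0, "fingers": -1}, {"tx": 4.7, "ty": 4.4, "tz": 0, "rx": 0, "ry": 0, "rz": 0, "fingers": -1}, {"tx": 7.5, "ty": 7, "tz": 0, "rx": 0, "ry": 0, "rz": 0, "fingers": -1}, {"tx": 10.3, "ty": 9.6, "tz": 0, "rx": 0, "ry": 0, "rz": 0, "fingers": -1}, {"tx": 13, "ty": 12.2, "tz": 0, "rx": 0, "ry": 0, "rz": 0, "fingers": -1}, {"tx": 15.7, "ty": 14.7, "tz": 0, "rx": 0, "ry": 0, "rz": 0, "fingers": -1}, {"tx": 18.4, "ty": 17.2, "tz": 0, "rx": 0, "ry": 0, "rz": 0, "fingers": -1}, {"tx": 21, "ty": 19.6, "tz": 0, "rx": 0, "ry": 0, "rz": 0, "fingers": -1}])

```text
time_s: 5.28
ee_pos: [478.7, -45.9, 196.7]
eef_rot: [[-0.339, 0.941, -0.005], [0.941, 0.339, 0.001], [0.003, -0.004, -1.0]]
ft_force: [0.4, -0.6, -0.9]
grip_width: 56.3
grasp_force: 43.0
```

>>> servo_tool(targets=[{"tx": 2.7, "ty": 2.5, "tz": 0, "rx": 0, "ry": 0, "rz": 0.07, "fingers": -1}, {"tx": 5.4, "ty": 5, "tz": 0, "rx": 0, "ry": 0, "rz": 0.14, "fingers": -1}, {"tx": 8.1, "ty": 7.6, "tz": 0, "rx": 0, "ry": 0, "rz": 0.21, "fingers": -1}, {"tx": 10.8, "ty": 10.1, "tz": 0, "rx": 0, "ry": 0, "rz": 0.28, "fingers": -1}, {"tx": 13.5, "ty": 12.6, "tz": 0, "rx": 0, "ry": 0, "rz": 0.35, "fingers": -1}, {"tx": 16.2, "ty": 15.2, "tz": 0, "rx": 0, "ry": 0, "rz": 0.41, "fingers": -1}, {"tx": 18.9, "ty": 17.7, "tz": 0, "rx": 0, "ry": 0, "rz": 0.44, "fingers": -1}, {"tx": 21, "ty": 19.7, "tz": 0, "rx": 0, "ry": 0, "rz": 0.44, "fingers": -1}])

```text
time_s: 5.95
ee_pos: [593.0, 218.4, 196.1]
eef_rot: [[0.094, 0.996, -0.005], [0.996, -0.094, -0.0], [-0.001, -0.005, -1.0]]
ft_force: [0.5, -1.2, -0.8]
grip_width: 55.9
grasp_force: 43.0
```

```bash
cat > place.py <<'E'
import sys
from h import *
# place.py x y z yaw : go numbers ; x y = desired object axis
x,y,z,yaw=map(float,sys.argv[1:5])
s=manip.state(); print(s["time_s"],s["ee_pos"].round(1),s["joint_pos"].round(0),s["ft_force"].round(1),round(s["grip_width"],1),round(s["grasp_force"]),(s["eef_rot"][:,2]).round(3))
go(x,y,z,yaw)
E
sleep 1; python3 place.py 595.4 215.2 42 84.6; python3 - <<'E'
from h import *
c=cam("wrist"); im=manip.get_image("wrist"); cv2.imwrite("pics/w4.png",im); print(proj(c,[595,215,8]))
E
```

```text
5.95 [593.  218.4 196.1] [14. 15. 93.  0. 72. 19.] [ 0.5 -1.2 -0.8] 55.9 43 [-0.005 -0.    -1.   ]
go {'t': array([-0.28,  0.35, 15.4 ]), 'rz': np.float64(0.0), 'dyaw': np.float64(-0.0), 'q6': np.float64(25.3)}
[320.49237984 218.46122556]
```

View pics/w4.png

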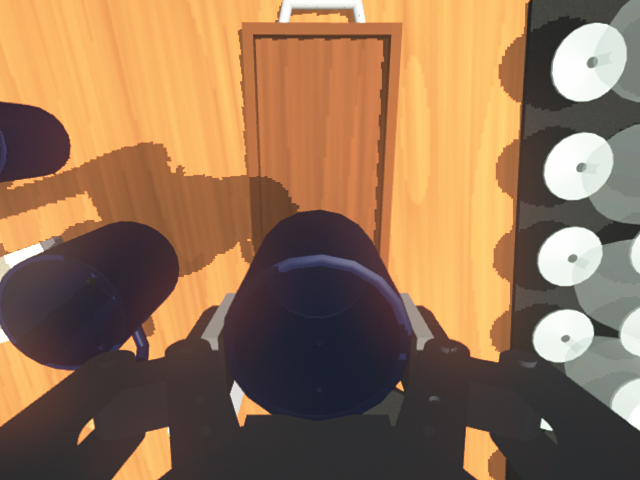

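>>> servo_tool(targets=[{"tx": 0, "ty": 0, "tz": 2, "rx": 0, "ry": 0, "rz": 0, "fingers": -1}, {"tx": 0, "ty": 0, "tz": 5, "rx": 0, "ry": 0, "rz": 0, "fingers": -1}, {"tx": 0, "ty": 0, "tz": 8, "rx": 0, "ry": 0, "rz": 0, "fingers": -1}, {"tx": 0, "ty": 0, "tz": 11, "rx": 0, "ry": 0, "rz": 0, "fingers": -1}, {"tx": 0, "ty": 0, "tz": 13, "rx": 0, "ry": 0, "rz": 0, "fingers": -1}, {"tx": 0, "ty": 0, "tz": 14, "rx": 0, "ry": 0, "rz": 0, "fingers": -1}, {"tx": 0, "ty": 0, "tz": 14, "rx": 0, "ry": 0, "rz": 0, "fingers": -1}, {"tx": 0, "ty": 0, "tz": 14, "rx": 0, "ry": 0, "rz": 0, "fingers": -1}])

```text
time_s: 6.67
ee_pos: [593.3, 215.6, 58.1]
eef_rot: [[0.094, 0.996, -0.003], [0.996, -0.094, -0.001], [-0.001, -0.003, -1.0]]
ft_force: [-0.1, 1.0, -1.0]
grip_width: 56.0
grasp_force: 43.1
```

```bash
python3 place.py 595.4 213.2 39 84.6
```

```text
6.6667 [593.3 215.6  58.1] [14. 24. 98.  0. 58. 19.] [-0.1  1.  -1. ] 56.0 43 [-0.003 -0.001 -1.   ]
go {'t': array([-0.22,  0.24,  1.9 ]), 'rz': np.float64(0.0), 'dyaw': np.float64(-0.0), 'q6': np.float64(25.1)}
```

>>> servo_tool(targets=[{"tx": -0.1, "ty": 0.1, "tz": 0.4, "rx": 0, "ry": 0, "rz": 0, "fingers": -1}, {"tx": -0.2, "ty": 0.2, "tz": 0.8, "rx": 0, "ry": 0, "rz": 0, "fingers": -1}, {"tx": -0.2, "ty": 0.2, "tz": 1.1, "rx": 0, "ry": 0, "rz": 0, "fingers": -1}, {"tx": -0.2, "ty": 0.2, "tz": 1.3, "rx": 0, "ry": 0, "rz": 0, "fingers": -1}, {"tx": -0.2, "ty": 0.2, "tz": 1.5, "rx": 0, "ry": 0, "rz": 0, "fingers": -1}, {"tx": -0.2, "ty": 0.2, "tz": 1.6, "rx": 0, "ry": 0, "rz": 0, "fingers": -1}, {"tx": -0.2, "ty": 0.2, "tz": 1.7, "rx": 0, "ry": 0, "rz": 0, "fingers": -1}, {"tx": -0.2, "ty": 0.2, "tz": 1.8, "rx": 0, "ry": 0, "rz": 0, "fingers": -1}])

```text
time_s: 7.33
ee_pos: [596.2, 213.9, 41.3]
eef_rot: [[0.094, 0.996, 0.0], [0.996, -0.094, 0.0], [0.0, 0.0, -1.0]]
ft_force: [0.6, -0.3, -1.5]
grip_width: 56.3
grasp_force: 43.1
```

>>> servo_tool(targets=[{"tx": 0, "ty": 0, "tz": 0.05, "rx": 0, "ry": 0, "rz": 0, "fingers": -1}, {"tx": 0, "ty": 0, "tz": 0.1, "rx": 0, "ry": 0, "rz": 0, "fingers": -1}, {"tx": 0, "ty": 0, "tz": 0.15, "rx": 0, "ry": 0, "rz": 0, "fingers": -1}, {"tx": 0, "ty": 0, "tz": 0.2, "rx": 0, "ry": 0, "rz": 0, "fingers": -1}])

```text
time_s: 7.67
ee_pos: [596.2, 213.8, 39.3]
eef_rot: [[0.094, 0.996, 0.0], [0.996, -0.094, 0.0], [0.0, 0.0, -1.0]]
ft_force: [0.2, -0.5, -0.7]
grip_width: 55.9
grasp_force: 43.1
```

>>> servo_tool(targets=[{"tx": 0, "ty": 0, "tz": 0.05, "rx": 0, "ry": 0, "rz": 0, "fingers": -1}, {"tx": 0, "ty": 0, "tz": 0.05, "rx": 0, "ry": 0, "rz": 0, "fingers": -0.2}, {"tx": 0, "ty": 0, "tz": 0.05, "rx": 0, "ry": 0, "rz": 0, "fingers": 0.5}, {"tx": 0, "ty": 0, "tz": 0.05, "rx": 0, "ry": 0, "rz": 0, "fingers": 1}, {"tx": 0, "ty": 0, "tz": 0.05, "rx": 0, "ry": 0, "rz": 0, "fingers": 1}, {"tx": 0, "ty": 0, "tz": 0.05, "rx": 0, "ry": 0, "rz": 0, "fingers": 1}, {"tx": 0, "ty": 0, "tz": -1, "rx": 0, "ry": 0, "rz": 0, "fingers": 1}, {"tx": 0, "ty": 0, "tz": -3, "rx": 0, "ry": 0, "rz": 0, "fingers": 1}])

```text
time_s: 8.33
ee_pos: [593.5, 213.1, 67.0]
eef_rot: [[0.094, 0.996, -0.006], [0.996, -0.094, -0.001], [-0.002, -0.006, -1.0]]
ft_force: [-0.2, -0.1, -0.6]
grip_width: 85.4
grasp_force: 0.0
```

>>> servo_tool(targets=[{"tx": 0, "ty": 0, "tz": -3, "rx": 0, "ry": 0, "rz": 0, "fingers": 1}, {"tx": 0, "ty": 0, "tz": -6, "rx": 0, "ry": 0, "rz": 0, "fingers": 1}, {"tx": 0, "ty": 0, "tz": -9, "rx": 0, "ry": 0, "rz": 0, "fingers": 1}, {"tx": 0, "ty": 0, "tz": -13, "rx": 0, "ry": 0, "rz": 0, "fingers": 1}, {"tx": 0, "ty": 0, "tz": -13, "rx": 0, "ry": 0, "rz": 0, "fingers": 1}])

```text
time_s: 8.75
ee_pos: [601.9, 215.3, 210.8]
eef_rot: [[0.094, 0.995, 0.017], [0.996, -0.094, 0.004], [0.006, 0.017, -1.0]]
ft_force: [1.8, 0.6, 1.1]
grip_width: 85.1
grasp_force: 0.0
```

```bash
python3 place.py 361.3 302.6 150 54.5; python3 - <<'E'
from h import *
for d in manip.landmark_of("wrist","mug_a_center"): print(d)
E
python3 w.py mug 595 215 w5
```

```text
8.75 [601.9 215.3 210.8] [13. 14. 92.  0. 72. 19.] [1.8 0.6 1.1] 85.1 0 [ 0.017  0.004 -1.   ]
go {'t': array([  6.4 , -24.87,   5.69]), 'rz': np.float64(0.526), 'dyaw': np.float64(-30.1), 'q6': np.float64(75.4)}
{'position': [4.8, 140.9], 'conf': 0.81}
8.8 [600.5 214.9 207.4] [13. 15. 92.  0. 72. 19.]
expect [308. 221.]
0.87 [ 25. 139.] 3823
```

View pics/w5.png

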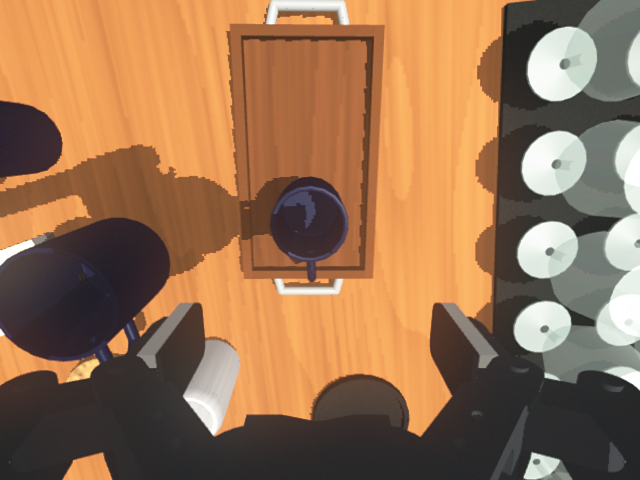

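>>> servo_tool(targets=[{"tx": 1, "ty": -3.5, "tz": 0, "rx": 0, "ry": 0, "rz": 0.1, "fingers": 1}, {"tx": 2, "ty": -7, "tz": 0, "rx": 0, "ry": 0, "rz": 0.2, "fingers": 1}, {"tx": 3, "ty": -10.5, "tz": 0, "rx": 0, "ry": 0, "rz": 0.3, "fingers": 1}, {"tx": 4, "ty": -14, "tz": 0, "rx": 0, "ry": 0, "rz": 0.4, "fingers": 1}, {"tx": 5, "ty": -17.5, "tz": 0, "rx": 0, "ry": 0, "rz": 0.5, "fingers": 1}, {"tx": 5.8, "ty": -21, "tz": 0, "rx": 0, "ry": 0, "rz": 0.526, "fingers": 1}, {"tx": 6.6, "ty": -24.2, "tz": 1, "rx": 0, "ry": 0, "rz": 0.526, "fingers": 1}, {"tx": 6.6, "ty": -24.2, "tz": 1, "rx": 0, "ry": 0, "rz": 0.526, "fingers": 1}])

```text
time_s: 9.57
ee_pos: [353.6, 301.6, 184.8]
eef_rot: [[0.578, 0.816, -0.011], [0.816, -0.578, -0.004], [-0.009, -0.006, -1.0]]
ft_force: [-0.8, -0.4, -1.2]
grip_width: 85.5
grasp_force: 0.0
```

```bash
python3 - <<'E'
from h import *
manip.get_image("wrist")
E
python3 w.py mug 361.3 302.6 w6; python3 place.py 361.3 302.6 30 54.5
```

```text
9.6167 [356.6 301.4 185.9] [ 32.  -4. 115.   0.  69.  67.]
expect [321. 220.]
0.97 [217. 309.] 3949
0.74 [320. 224.] 6018
[361. 303.] [139.8] -0.9444008167111669
9.7167 [360.7 301.8 188. ] [ 31.  -4. 115.  -0.  69.  67.] [-0.1 -0.2  0.2] 85.5 0 [-0.002 -0.002 -1.   ]
go {'t': array([1.40e-01, 1.00e-02, 1.58e+01]), 'rz': np.float64(0.001), 'dyaw': np.float64(-0.0), 'q6': np.float64(75.4)}
```

>>> servo_tool(targets=[{"tx": 0.1, "ty": 0, "tz": 3, "rx": 0, "ry": 0, "rz": 0.04, "fingers": 1}, {"tx": 0.1, "ty": 0, "tz": 6, "rx": 0, "ry": 0, "rz": 0.04, "fingers": 1}, {"tx": 0.1, "ty": 0, "tz": 9, "rx": 0, "ry": 0, "rz": 0.04, "fingers": 1}, {"tx": 0.1, "ty": 0, "tz": 12, "rx": 0, "ry": 0, "rz": 0.04, "fingers": 1}, {"tx": 0.1, "ty": 0, "tz": 14, "rx": 0, "ry": 0, "rz": 0.04, "fingers": 1}, {"tx": 0.1, "ty": 0, "tz": 15, "rx": 0, "ry": 0, "rz": 0.04, "fingers": 1}, {"tx": 0.1, "ty": 0, "tz": 15.8, "rx": 0, "ry": 0, "rz": 0.04, "fingers": 1}, {"tx": 0.1, "ty": 0, "tz": 15.8, "rx": 0, "ry": 0, "rz": 0.04, "fingers": 1}])

```text
time_s: 10.38
ee_pos: [362.2, 302.3, 30.1]
eef_rot: [[0.614, 0.789, -0.002], [0.789, -0.614, -0.001], [-0.002, -0.001, -1.0]]
ft_force: [-0.1, -0.7, 0.5]
grip_width: 85.5
grasp_force: 0.0
```

>>> servo_tool(targets=[{"tx": 0, "ty": 0, "tz": 0, "rx": 0, "ry": 0, "rz": 0, "fingers": -1}, {"tx": 0, "ty": 0, "tz": 0, "rx": 0, "ry": 0, "rz": 0, "fingers": -1}, {"tx": 0, "ty": 0, "tz": 0, "rx": 0, "ry": 0, "rz": 0, "fingers": -1}, {"tx": 0, "ty": 0, "tz": 0, "rx": 0, "ry": 0, "rz": 0, "fingers": -1}, {"tx": 0, "ty": 0, "tz": 0, "rx": 0, "ry": 0, "rz": 0, "fingers": -1}, {"tx": 0, "ty": 0, "tz": 0, "rx": 0, "ry": 0, "rz": 0, "fingers": -1}, {"tx": 0, "ty": 0, "tz": 0, "rx": 0, "ry": 0, "rz": 0, "fingers": -1}, {"tx": 0, "ty": 0, "tz": 0, "rx": 0, "ry": 0, "rz": 0, "fingers": -1}])

```text
time_s: 11.05
ee_pos: [363.7, 304.1, 33.2]
eef_rot: [[0.613, 0.79, 0.003], [0.79, -0.613, 0.002], [0.004, 0.001, -1.0]]
ft_force: [-0.4, -0.2, 6.5]
grip_width: 55.9
grasp_force: 43.4
```

>>> servo_tool(targets=[{"tx": 0, "ty": 0, "tz": -1, "rx": 0, "ry": 0, "rz": 0, "fingers": -1}, {"tx": 0, "ty": 0, "tz": -3, "rx": 0, "ry": 0, "rz": 0, "fingers": -1}, {"tx": 0, "ty": 0, "tz": -6, "rx": 0, "ry": 0, "rz": 0, "fingers": -1}, {"tx": 0, "ty": 0, "tz": -9, "rx": 0, "ry": 0, "rz": 0, "fingers": -1}, {"tx": 0, "ty": 0, "tz": -12, "rx": 0, "ry": 0, "rz": 0, "fingers": -1}, {"tx": 0, "ty": 0, "tz": -15, "rx": 0, "ry": 0, "rz": 0, "fingers": -1}, {"tx": 0, "ty": 0, "tz": -17, "rx": 0, "ry": 0, "rz": 0, "fingers": -1}, {"tx": 0, "ty": 0, "tz": -17, "rx": 0, "ry": 0, "rz": 0, "fingers": -1}])

```text
time_s: 11.72
ee_pos: [364.7, 304.8, 207.0]
eef_rot: [[0.613, 0.79, 0.009], [0.79, -0.613, 0.005], [0.01, 0.004, -1.0]]
ft_force: [0.7, 0.9, -1.8]
grip_width: 56.5
grasp_force: 43.2
```

```bash
python3 - <<'E'
from h import *
manip.get_image("wrist");manip.get_image("wrist")
print(tr("tray",47))
go(*tr("tray",47),200,84.6)
E
```

```text
(np.float64(604.2230907259701), np.float64(308.79141233634476))
go {'t': array([15.31, 18.79,  0.19]), 'rz': np.float64(-0.566), 'dyaw': np.float64(32.4), 'q6': np.float64(32.5)}
```

>>> servo_tool(targets=[{"tx": 1.5, "ty": 1.9, "tz": 0, "rx": 0, "ry": 0, "rz": -0.08, "fingers": -1}, {"tx": 3.8, "ty": 4.7, "tz": 0, "rx": 0, "ry": 0, "rz": -0.17, "fingers": -1}, {"tx": 6.1, "ty": 7.5, "tz": 0, "rx": 0, "ry": 0, "rz": -0.26, "fingers": -1}, {"tx": 8.4, "ty": 10.3, "tz": 0, "rx": 0, "ry": 0, "rz": -0.35, "fingers": -1}, {"tx": 10.7, "ty": 13.1, "tz": 0, "rx": 0, "ry": 0, "rz": -0.44, "fingers": -1}, {"tx": 13, "ty": 16, "tz": 0, "rx": 0, "ry": 0, "rz": -0.53, "fingers": -1}, {"tx": 15, "ty": 18.4, "tz": 0, "rx": 0, "ry": 0, "rz": -0.566, "fingers": -1}, {"tx": 15.3, "ty": 18.8, "tz": 0.2, "rx": 0, "ry": 0, "rz": -0.566, "fingers": -1}])

```text
time_s: 12.48
ee_pos: [607.8, 307.2, 195.5]
eef_rot: [[0.095, 0.995, -0.001], [0.995, -0.095, -0.002], [-0.002, -0.001, -1.0]]
ft_force: [0.7, -0.4, -1.3]
grip_width: 56.1
grasp_force: 43.5
```

```bash
python3 - <<'E'
from h import *
manip.get_image("wrist");manip.get_image("wrist");manip.get_image("wrist")
E
python3 place.py 604.2 308.8 41 84.6
```

```text
12.6333 [602.3 307.7 195.4] [21. 20. 86.  0. 74. 27.] [-0.2 -0.3 -1.6] 56.2 43 [-0.007 -0.002 -1.   ]
go {'t': array([ 0.17,  0.28, 15.44]), 'rz': np.float64(-0.001), 'dyaw': np.float64(0.0), 'q6': np.float64(32.5)}
```

>>> servo_tool(targets=[{"tx": 0, "ty": 0.1, "tz": 2, "rx": 0, "ry": 0, "rz": 0, "fingers": -1}, {"tx": 0, "ty": 0.1, "tz": 5, "rx": 0, "ry": 0, "rz": 0, "fingers": -1}, {"tx": 0, "ty": 0.1, "tz": 8, "rx": 0, "ry": 0, "rz": 0, "fingers": -1}, {"tx": 0, "ty": 0.1, "tz": 11, "rx": 0, "ry": 0, "rz": 0, "fingers": -1}, {"tx": 0, "ty": 0.1, "tz": 13, "rx": 0, "ry": 0, "rz": 0, "fingers": -1}, {"tx": 0, "ty": 0.1, "tz": 14, "rx": 0, "ry": 0, "rz": 0, "fingers": -1}, {"tx": 0, "ty": 0.1, "tz": 14.5, "rx": 0, "ry": 0, "rz": 0, "fingers": -1}, {"tx": 0, "ty": 0.1, "tz": 14.5, "rx": 0, "ry": 0, "rz": 0, "fingers": -1}])

```text
time_s: 13.3
ee_pos: [603.5, 308.4, 53.1]
eef_rot: [[0.093, 0.996, -0.003], [0.996, -0.093, -0.001], [-0.001, -0.003, -1.0]]
ft_force: [0.7, -0.4, -1.6]
grip_width: 56.3
grasp_force: 43.4
```

```bash
python3 - <<'E'
from h import *
manip.get_image("wrist");manip.get_image("wrist")
E
python3 place.py 604.2 308.8 41 84.6
```

```text
13.4 [606.  309.2  56. ] [21. 29. 90.  0. 60. 26.] [ 0.7 -0.1 -1.4] 56.4 43 [ 0.002  0.001 -1.   ]
go {'t': array([-0.06, -0.18,  1.5 ]), 'rz': np.float64(0.001), 'dyaw': np.float64(-0.0), 'q6': np.float64(32.5)}
```

>>> servo_tool(targets=[{"tx": 0, "ty": -0.1, "tz": 0.4, "rx": 0, "ry": 0, "rz": 0, "fingers": -1}, {"tx": 0, "ty": -0.1, "tz": 0.8, "rx": 0, "ry": 0, "rz": 0, "fingers": -1}, {"tx": 0, "ty": -0.1, "tz": 1, "rx": 0, "ry": 0, "rz": 0, "fingers": -1}, {"tx": 0, "ty": -0.1, "tz": 1.1, "rx": 0, "ry": 0, "rz": 0, "fingers": -1}, {"tx": 0, "ty": -0.1, "tz": 1.2, "rx": 0, "ry": 0, "rz": 0, "fingers": -1}, {"tx": 0, "ty": -0.1, "tz": 1.25, "rx": 0, "ry": 0, "rz": 0, "fingers": -1}, {"tx": 0, "ty": -0.1, "tz": 1.3, "rx": 0, "ry": 0, "rz": 0, "fingers": -1}, {"tx": 0, "ty": -0.1, "tz": 1.35, "rx": 0, "ry": 0, "rz": 0, "fingers": -1}])

```text
time_s: 14.07
ee_pos: [604.4, 308.6, 41.3]
eef_rot: [[0.094, 0.996, -0.0], [0.996, -0.094, -0.0], [-0.0, -0.0, -1.0]]
ft_force: [-1.7, -1.5, 3.8]
grip_width: 56.6
grasp_force: 43.8
```

Contact, light. Release and rise.

>>> servo_tool(targets=[{"tx": 0, "ty": 0, "tz": 0, "rx": 0, "ry": 0, "rz": 0, "fingers": -0.2}, {"tx": 0, "ty": 0, "tz": 0, "rx": 0, "ry": 0, "rz": 0, "fingers": 0.5}, {"tx": 0, "ty": 0, "tz": 0, "rx": 0, "ry": 0, "rz": 0, "fingers": 1}, {"tx": 0, "ty": 0, "tz": 0, "rx": 0, "ry": 0, "rz": 0, "fingers": 1}, {"tx": 0, "ty": 0, "tz": 0, "rx": 0, "ry": 0, "rz": 0, "fingers": 1}, {"tx": 0, "ty": 0, "tz": -1, "rx": 0, "ry": 0, "rz": 0, "fingers": 1}, {"tx": 0, "ty": 0, "tz": -3, "rx": 0, "ry": 0, "rz": 0, "fingers": 1}, {"tx": 0, "ty": 0, "tz": -6, "rx": 0, "ry": 0, "rz": 0, "fingers": 1}])

```text
time_s: 14.73
ee_pos: [601.7, 307.6, 98.3]
eef_rot: [[0.094, 0.996, -0.007], [0.996, -0.094, -0.003], [-0.003, -0.006, -1.0]]
ft_force: [-0.5, -0.7, 0.2]
grip_width: 85.6
grasp_force: 0.0
```

>>> servo_tool(targets=[{"tx": 0, "ty": 0, "tz": -3, "rx": 0, "ry": 0, "rz": 0, "fingers": 1}, {"tx": 0, "ty": 0, "tz": -6, "rx": 0, "ry": 0, "rz": 0, "fingers": 1}, {"tx": 0, "ty": 0, "tz": -9, "rx": 0, "ry": 0, "rz": 0, "fingers": 1}, {"tx": 0, "ty": 0, "tz": -11, "rx": 0, "ry": 0, "rz": 0, "fingers": 1}, {"tx": 0, "ty": 0, "tz": -11, "rx": 0, "ry": 0, "rz": 0, "fingers": 1}, {"tx": 0, "ty": 0, "tz": -11, "rx": 0, "ry": 0, "rz": 0, "fingers": 1}])

```text
time_s: 15.23
ee_pos: [605.6, 309.2, 213.9]
eef_rot: [[0.094, 0.996, 0.005], [0.996, -0.094, 0.002], [0.002, 0.005, -1.0]]
ft_force: [0.6, 0.6, -0.6]
grip_width: 85.7
grasp_force: 0.0
```

```bash
python3 - <<'E'
from h import *
im=manip.get_image("wrist"); t=manip.get_image("top"); cv2.imwrite("pics/top1.png",t)
c=cam("top")
for d in manip.cut_out("top","can_a_center"):
    g=at_z(c,d["position"],45)[:2]; r=fit([(c,np.array(d["region"]))],MOD["can"],g,()); print(d["conf"],r.x,r.fun)
m=(t.min(2)>140).astype(np.uint8); m[:,:270]=0; m[:,:310]&=1
k,lab,st,ce=cv2.connectedComponentsWithStats(m[195:245,270:312].copy()); 
for i in range(1,k): print(st[i],ce[i]+[270,195])
go(480,60,200,0)
E
```

```text
0.83 [ 412.22923254 -190.56342229] -0.9314516129032258
[  8  10  25  24 434] [289.69585253 216.60599078]
go {'t': array([-25.86,  -9.92,   0.93]), 'rz': np.float64(1.477), 'dyaw': np.float64(-84.6), 'q6': np.float64(97.1)}
```

View pics/top1.png

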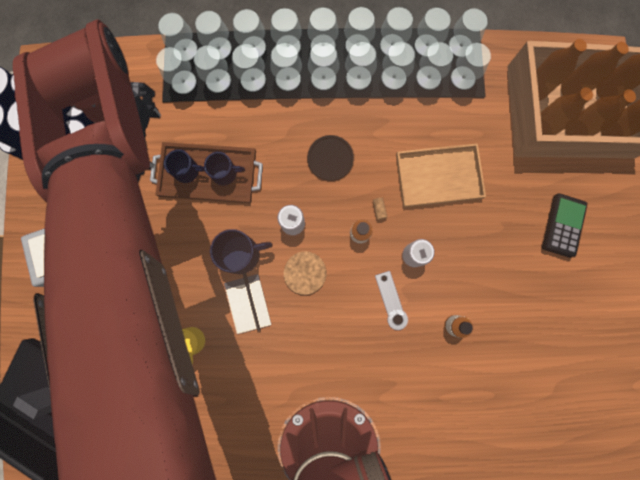

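```bash
python3 - <<'E'
from h import *
c=cam("top"); m=(cv2.imread("pics/top1.png").min(2)>140).astype(np.uint8)
k,lab,st,ce=cv2.connectedComponentsWithStats(m)
for q in((290,217),(421,252)):
    i=min((i for i in range(1,k) if st[i,4]>200),key=lambda i:np.linalg.norm(ce[i]-q)); print(st[i],ce[i],at_z(c,ce[i],90).round(1))
    r=fit([(c,lab==i)],[cyl(25,86,90)],at_z(c,ce[i],90)[:2],()); print(r.x,r.fun)
    go(*r.x,200,90)
s=manip.state();print(s["ee_pos"])
E
```

```text
[278 205  25  24 434] [289.69585253 216.60599078] [485.3  71.7  90. ]
[484.87105556  71.41941815] -0.8378378378378378
go {'t': array([-24.68,  -9.54,   0.93]), 'rz': np.float64(-0.094), 'dyaw': np.float64(5.4), 'q6': np.float64(8.4)}
[410 239  24  25 429] [421.44289044 250.995338  ] [ 412.2 -189.8   90. ]
[ 411.91283073 -191.39825021] -0.8155893536121673
go {'t': array([-51.53, -14.34,   0.99]), 'rz': np.float64(-0.094), 'dyaw': np.float64(5.4), 'q6': np.float64(-24.9)}
[603.02422539 308.1483824  208.561064  ]
```

>>> servo_tool(targets=[{"tx": -3.5, "ty": -1.35, "tz": 0, "rx": 0, "ry": 0, "rz": -0.03, "fingers": 1}, {"tx": -7, "ty": -2.7, "tz": 0, "rx": 0, "ry": 0, "rz": -0.06, "fingers": 1}, {"tx": -10.5, "ty": -4.1, "tz": 0, "rx": 0, "ry": 0, "rz": -0.09, "fingers": 1}, {"tx": -14, "ty": -5.5, "tz": 0, "rx": 0, "ry": 0, "rz": -0.09, "fingers": 1}, {"tx": -17.5, "ty": -6.8, "tz": 0, "rx": 0, "ry": 0, "rz": -0.09, "fingers": 1}, {"tx": -21, "ty": -8.2, "tz": 0, "rx": 0, "ry": 0, "rz": -0.09, "fingers": 1}, {"tx": -23.8, "ty": -9.3, "tz": 0, "rx": 0, "ry": 0, "rz": -0.09, "fingers": 1}, {"tx": -24.7, "ty": -9.6, "tz": 0, "rx": 0, "ry": 0, "rz": -0.09, "fingers": 1}])

```text
time_s: 16.05
ee_pos: [482.1, 68.9, 208.2]
eef_rot: [[0.007, 1.0, -0.006], [1.0, -0.007, -0.001], [-0.002, -0.006, -1.0]]
ft_force: [-0.0, -0.6, -1.4]
grip_width: 85.8
grasp_force: 0.0
```

```bash
python3 - <<'E'
from h import *
manip.get_image("wrist");manip.get_image("wrist")
E
python3 w.py can 485 71.5 w7;  python3 place.py 485 71.5 40 90
```

```text
16.15 [484.1  70.6 209.2] [  0.  -3. 112.   0.  72.   0.]
expect [319. 219.]
16.25 [485.7  72.3 210.1] [  0.  -3. 111.   0.  72.   0.] [0.  0.4 0.4] 85.4 0 [-0.001  0.001 -1.   ]
go {'t': array([-0.1 , -0.05, 17.01]), 'rz': np.float64(-0.004), 'dyaw': np.float64(0.3), 'q6': np.float64(8.4)}
```

View pics/w7.png

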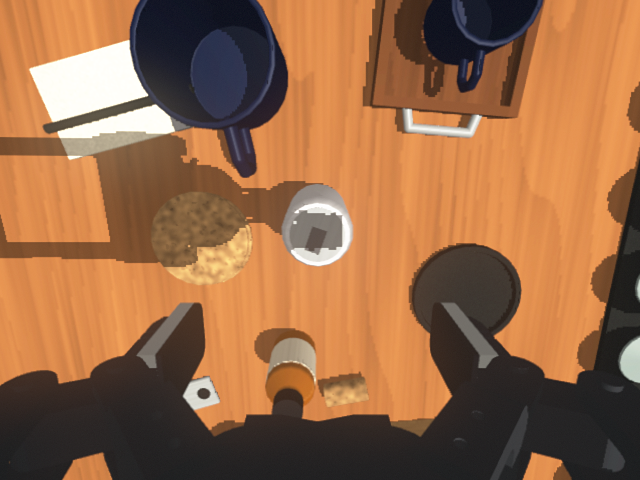

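Can sits at (318,225), where expected; the big mug's handle tip at (247,172) stays clear of the left finger.

>>> servo_tool(targets=[{"tx": -0.1, "ty": 0, "tz": 3, "rx": 0, "ry": 0, "rz": 0, "fingers": 1}, {"tx": -0.1, "ty": 0, "tz": 6, "rx": 0, "ry": 0, "rz": 0, "fingers": 1}, {"tx": -0.1, "ty": 0, "tz": 9, "rx": 0, "ry": 0, "rz": 0, "fingers": 1}, {"tx": -0.1, "ty": 0, "tz": 11.5, "rx": 0, "ry": 0, "rz": 0, "fingers": 1}, {"tx": -0.1, "ty": 0, "tz": 14, "rx": 0, "ry": 0, "rz": 0, "fingers": 1}, {"tx": -0.1, "ty": 0, "tz": 16, "rx": 0, "ry": 0, "rz": 0, "fingers": 1}, {"tx": -0.1, "ty": 0, "tz": 17, "rx": 0, "ry": 0, "rz": 0, "fingers": 1}, {"tx": -0.1, "ty": 0, "tz": 17, "rx": 0, "ry": 0, "rz": 0, "fingers": 1}])

```text
time_s: 16.92
ee_pos: [483.5, 71.9, 37.8]
eef_rot: [[0.002, 1.0, -0.006], [1.0, -0.002, 0.0], [0.0, -0.006, -1.0]]
ft_force: [-1.0, -0.6, -0.9]
grip_width: 85.5
grasp_force: 0.0
```

>>> servo_tool(targets=[{"tx": 0, "ty": 0, "tz": 0, "rx": 0, "ry": 0, "rz": 0, "fingers": -1}, {"tx": 0, "ty": 0, "tz": 0, "rx": 0, "ry": 0, "rz": 0, "fingers": -1}, {"tx": 0, "ty": 0, "tz": 0, "rx": 0, "ry": 0, "rz": 0, "fingers": -1}, {"tx": 0, "ty": 0, "tz": 0, "rx": 0, "ry": 0, "rz": 0, "fingers": -1}, {"tx": 0, "ty": 0, "tz": 0, "rx": 0, "ry": 0, "rz": 0, "fingers": -1}, {"tx": 0, "ty": 0, "tz": 0, "rx": 0, "ry": 0, "rz": 0, "fingers": -1}, {"tx": 0, "ty": 0, "tz": 0, "rx": 0, "ry": 0, "rz": 0, "fingers": -1}, {"tx": 0, "ty": 0, "tz": 0, "rx": 0, "ry": 0, "rz": 0, "fingers": -1}])

```text
time_s: 17.58
ee_pos: [486.7, 70.9, 42.6]
eef_rot: [[0.004, 1.0, 0.002], [1.0, -0.004, 0.0], [0.0, 0.002, -1.0]]
ft_force: [-2.4, 0.7, 6.9]
grip_width: 52.9
grasp_force: 41.1
```

>>> servo_tool(targets=[{"tx": 0, "ty": 0, "tz": -1, "rx": 0, "ry": 0, "rz": 0, "fingers": -1}, {"tx": 0, "ty": 0, "tz": -3, "rx": 0, "ry": 0, "rz": 0, "fingers": -1}, {"tx": 0, "ty": 0, "tz": -6, "rx": 0, "ry": 0, "rz": 0, "fingers": -1}, {"tx": 0, "ty": 0, "tz": -9, "rx": 0, "ry": 0, "rz": 0, "fingers": -1}, {"tx": 0, "ty": 0, "tz": -12, "rx": 0, "ry": 0, "rz": 0, "fingers": -1}, {"tx": 0, "ty": 0, "tz": -15, "rx": 0, "ry": 0, "rz": 0, "fingers": -1}, {"tx": 0, "ty": 0, "tz": -16, "rx": 0, "ry": 0, "rz": 0, "fingers": -1}, {"tx": 0, "ty": 0, "tz": -16, "rx": 0, "ry": 0, "rz": 0, "fingers": -1}])

```text
time_s: 18.25
ee_pos: [488.4, 70.7, 204.9]
eef_rot: [[0.004, 1.0, 0.009], [1.0, -0.004, -0.0], [0.0, 0.009, -1.0]]
ft_force: [-0.5, 0.5, -2.1]
grip_width: 52.6
grasp_force: 42.5
```

```bash
python3 - <<'E'
from h import *
for _ in range(4): manip.get_image("wrist")
print(tr("flat",-42))
go(*tr("flat",-42),200,95.7)
print(tr("flat",42)); s=manip.state(); print(s["ee_pos"],s["grip_width"])
E
```

```text
(np.float64(589.3714294892329), np.float64(-294.6923339383715))
go {'t': array([-36.5 ,  10.73,  -0.25]), 'rz': np.float64(-0.104), 'dyaw': np.float64(5.9), 'q6': np.float64(-32.3)}
(np.float64(581.0285705107672), np.float64(-211.1076660616285))
[483.58699252  70.70211297 198.01372378] 52.08325474293211
```

>>> servo_tool(targets=[{"tx": -1.5, "ty": 0.4, "tz": 0, "rx": 0, "ry": 0, "rz": 0, "fingers": -1}, {"tx": -4, "ty": 1.1, "tz": 0, "rx": 0, "ry": 0, "rz": 0, "fingers": -1}, {"tx": -7, "ty": 2, "tz": 0, "rx": 0, "ry": 0, "rz": 0, "fingers": -1}, {"tx": -10, "ty": 2.9, "tz": 0, "rx": 0, "ry": 0, "rz": 0, "fingers": -1}, {"tx": -13, "ty": 3.7, "tz": 0, "rx": 0, "ry": 0, "rz": 0, "fingers": -1}, {"tx": -16, "ty": 4.6, "tz": 0, "rx": 0, "ry": 0, "rz": 0, "fingers": -1}, {"tx": -19, "ty": 5.4, "tz": 0, "rx": 0, "ry": 0, "rz": 0, "fingers": -1}])

```text
time_s: 19.03
ee_pos: [537.5, -120.4, 197.7]
eef_rot: [[0.004, 1.0, -0.005], [1.0, -0.004, 0.002], [0.002, -0.005, -1.0]]
ft_force: [0.4, 1.4, -1.9]
grip_width: 52.8
grasp_force: 42.5
```

>>> servo_tool(targets=[{"tx": -3, "ty": 0.9, "tz": 0, "rx": 0, "ry": 0, "rz": -0.03, "fingers": -1}, {"tx": -6, "ty": 1.7, "tz": 0, "rx": 0, "ry": 0, "rz": -0.06, "fingers": -1}, {"tx": -9, "ty": 2.6, "tz": 0, "rx": 0, "ry": 0, "rz": -0.1, "fingers": -1}, {"tx": -12, "ty": 3.4, "tz": 0, "rx": 0, "ry": 0, "rz": -0.1, "fingers": -1}, {"tx": -15, "ty": 4.3, "tz": 0, "rx": 0, "ry": 0, "rz": -0.1, "fingers": -1}, {"tx": -17, "ty": 4.9, "tz": 0, "rx": 0, "ry": 0, "rz": -0.1, "fingers": -1}, {"tx": -17.6, "ty": 5.1, "tz": 0, "rx": 0, "ry": 0, "rz": -0.1, "fingers": -1}, {"tx": -17.6, "ty": 5.1, "tz": 0, "rx": 0, "ry": 0, "rz": -0.1, "fingers": -1}])

```text
time_s: 19.7
ee_pos: [588.0, -296.7, 197.5]
eef_rot: [[-0.094, 0.996, -0.004], [0.996, 0.094, 0.002], [0.003, -0.004, -1.0]]
ft_force: [-0.6, -0.2, -2.6]
grip_width: 52.0
grasp_force: 42.5
```

```bash
python3 - <<'E'
from h import *
for _ in range(6): manip.get_image("wrist")
E
python3 place.py 589.4 -294.7 46 95.7
```

```text
20.0 [ 588.9 -294.1  200.5] [-33.  18.  89.   0.  73. -38.] [ 0.9  0.5 -3. ] 52.3 42 [-0.001  0.001 -1.   ]
go {'t': array([-0.08,  0.06, 15.45]), 'rz': np.float64(-0.002), 'dyaw': np.float64(0.1), 'q6': np.float64(-32.3)}
```

>>> servo_tool(targets=[{"tx": 0, "ty": 0, "tz": 2, "rx": 0, "ry": 0, "rz": 0, "fingers": -1}, {"tx": 0, "ty": 0, "tz": 5, "rx": 0, "ry": 0, "rz": 0, "fingers": -1}, {"tx": 0, "ty": 0, "tz": 8, "rx": 0, "ry": 0, "rz": 0, "fingers": -1}, {"tx": 0, "ty": 0, "tz": 11, "rx": 0, "ry": 0, "rz": 0, "fingers": -1}, {"tx": 0, "ty": 0, "tz": 13, "rx": 0, "ry": 0, "rz": 0, "fingers": -1}, {"tx": 0, "ty": 0, "tz": 14, "rx": 0, "ry": 0, "rz": 0, "fingers": -1}, {"tx": 0, "ty": 0, "tz": 14.3, "rx": 0, "ry": 0, "rz": 0, "fingers": -1}, {"tx": 0, "ty": 0, "tz": 14.5, "rx": 0, "ry": 0, "rz": 0, "fingers": -1}])

```text
time_s: 20.67
ee_pos: [589.4, -295.3, 56.1]
eef_rot: [[-0.096, 0.995, 0.0], [0.995, 0.096, -0.0], [-0.0, 0.0, -1.0]]
ft_force: [-0.2, 0.2, -2.3]
grip_width: 52.4
grasp_force: 42.5
```

>>> servo_tool(targets=[{"tx": 0, "ty": 0, "tz": 0.2, "rx": 0, "ry": 0, "rz": 0, "fingers": -1}, {"tx": 0, "ty": 0, "tz": 0.3, "rx": 0, "ry": 0, "rz": 0, "fingers": -1}, {"tx": 0, "ty": 0, "tz": 0.4, "rx": 0, "ry": 0, "rz": 0, "fingers": -1}, {"tx": 0, "ty": 0, "tz": 0.5, "rx": 0, "ry": 0, "rz": 0, "fingers": -1}, {"tx": 0, "ty": 0, "tz": 0.6, "rx": 0, "ry": 0, "rz": 0, "fingers": -1}, {"tx": 0, "ty": 0, "tz": 0.7, "rx": 0, "ry": 0, "rz": 0, "fingers": -1}, {"tx": 0, "ty": 0, "tz": 0.75, "rx": 0, "ry": 0, "rz": 0, "fingers": -1}, {"tx": 0, "ty": 0, "tz": 0.8, "rx": 0, "ry": 0, "rz": 0, "fingers": -1}])

```text
time_s: 21.33
ee_pos: [589.1, -295.7, 47.7]
eef_rot: [[-0.096, 0.995, -0.0], [0.995, 0.096, 0.0], [0.0, -0.0, -1.0]]
ft_force: [-0.5, 0.3, -2.5]
grip_width: 52.6
grasp_force: 42.5
```

>>> servo_tool(targets=[{"tx": 0, "ty": 0, "tz": 0.05, "rx": 0, "ry": 0, "rz": 0, "fingers": -1}, {"tx": 0, "ty": 0, "tz": 0.1, "rx": 0, "ry": 0, "rz": 0, "fingers": -1}, {"tx": 0, "ty": 0, "tz": 0.15, "rx": 0, "ry": 0, "rz": 0, "fingers": -1}, {"tx": 0, "ty": 0, "tz": 0.2, "rx": 0, "ry": 0, "rz": 0, "fingers": -1}])

```text
time_s: 21.67
ee_pos: [589.2, -296.0, 46.7]
eef_rot: [[-0.096, 0.995, -0.0], [0.995, 0.096, -0.0], [-0.0, -0.0, -1.0]]
ft_force: [-3.4, 0.6, 5.4]
grip_width: 52.8
grasp_force: 43.0
```

>>> servo_tool(targets=[{"tx": 0, "ty": 0, "tz": 0, "rx": 0, "ry": 0, "rz": 0, "fingers": -0.2}, {"tx": 0, "ty": 0, "tz": 0, "rx": 0, "ry": 0, "rz": 0, "fingers": 0.5}, {"tx": 0, "ty": 0, "tz": 0, "rx": 0, "ry": 0, "rz": 0, "fingers": 1}, {"tx": 0, "ty": 0, "tz": 0, "rx": 0, "ry": 0, "rz": 0, "fingers": 1}, {"tx": 0, "ty": 0, "tz": 0, "rx": 0, "ry": 0, "rz": 0, "fingers": 1}, {"tx": 0, "ty": 0, "tz": -1, "rx": 0, "ry": 0, "rz": 0, "fingers": 1}, {"tx": 0, "ty": 0, "tz": -3, "rx": 0, "ry": 0, "rz": 0, "fingers": 1}, {"tx": 0, "ty": 0, "tz": -6, "rx": 0, "ry": 0, "rz": 0, "fingers": 1}])

```text
time_s: 22.33
ee_pos: [586.8, -294.1, 103.2]
eef_rot: [[-0.096, 0.995, -0.006], [0.995, 0.096, 0.004], [0.004, -0.006, -1.0]]
ft_force: [-0.3, -0.5, 0.0]
grip_width: 85.7
grasp_force: 0.0
```

>>> servo_tool(targets=[{"tx": 0, "ty": 0, "tz": -3, "rx": 0, "ry": 0, "rz": 0, "fingers": 1}, {"tx": 0, "ty": 0, "tz": -6, "rx": 0, "ry": 0, "rz": 0, "fingers": 1}, {"tx": 0, "ty": 0, "tz": -9, "rx": 0, "ry": 0, "rz": 0, "fingers": 1}, {"tx": 0, "ty": 0, "tz": -10, "rx": 0, "ry": 0, "rz": 0, "fingers": 1}, {"tx": 0, "ty": 0, "tz": -10, "rx": 0, "ry": 0, "rz": 0, "fingers": 1}, {"tx": 0, "ty": 0, "tz": -10, "rx": 0, "ry": 0, "rz": 0, "fingers": 1}])

```text
time_s: 22.83
ee_pos: [589.2, -295.7, 206.1]
eef_rot: [[-0.096, 0.995, 0.001], [0.995, 0.096, -0.0], [-0.001, 0.001, -1.0]]
ft_force: [-0.0, 0.1, -0.5]
grip_width: 85.5
grasp_force: 0.0
```

```bash
python3 - <<'E'
from h import *
for _ in range(5): im=manip.get_image("wrist")
cv2.imwrite("pics/w8.png",im); go(411.7,-190.6,200,95.7); s=manip.state(); print(s["ee_pos"])
E
```

```text
go {'t': array([ 12.06, -16.53,   0.38]), 'rz': np.float64(-0.003), 'dyaw': np.float64(0.2), 'q6': np.float64(-30.5)}
[ 587.82280117 -294.85178189  202.87350487]
```

View pics/w8.png

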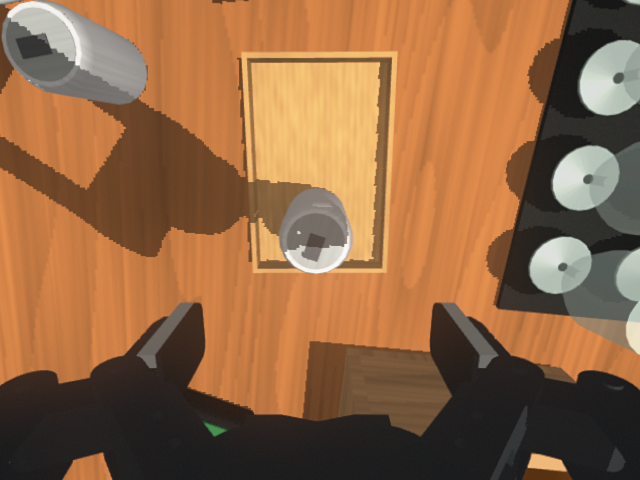

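The can stands in the flat at about (316,230), upright. Next is the second can.

>>> servo_tool(targets=[{"tx": 2, "ty": -2.8, "tz": 0, "rx": 0, "ry": 0, "rz": 0, "fingers": 1}, {"tx": 4.2, "ty": -5.8, "tz": 0, "rx": 0, "ry": 0, "rz": 0, "fingers": 1}, {"tx": 6.4, "ty": -8.8, "tz": 0, "rx": 0, "ry": 0, "rz": 0, "fingers": 1}, {"tx": 8.6, "ty": -11.8, "tz": 0, "rx": 0, "ry": 0, "rz": 0, "fingers": 1}, {"tx": 10.6, "ty": -14.6, "tz": 0, "rx": 0, "ry": 0, "rz": 0, "fingers": 1}, {"tx": 12.1, "ty": -16.6, "tz": 0, "rx": 0, "ry": 0, "rz": 0, "fingers": 1}, {"tx": 12.1, "ty": -16.6, "tz": 0, "rx": 0, "ry": 0, "rz": 0, "fingers": 1}, {"tx": 12.1, "ty": -16.6, "tz": 0, "rx": 0, "ry": 0, "rz": 0, "fingers": 1}])

```text
time_s: 23.75
ee_pos: [411.1, -190.3, 204.7]
eef_rot: [[-0.096, 0.995, -0.001], [0.995, 0.096, 0.001], [0.001, -0.001, -1.0]]
ft_force: [0.1, 0.6, 0.5]
grip_width: 85.6
grasp_force: 0.0
```

```bash
python3 - <<'E'
from h import *
for _ in range(3): im=manip.get_image("wrist")
E
python3 w.py can 411.7 -190.6 w9;  python3 place.py 411.7 -190.6 40 95.7
```

```text
23.9 [ 413.2 -191.8  206. ] [-34.  -8. 116.  -0.  72. -39.]
expect [315. 219.]
0.93 [316. 227.] 4708
[ 410.  -191.5] [] -0.9601634320735445
24.0 [ 413.2 -191.8  205.9] [-34.  -8. 116.  -0.  72. -39.] [-0.4  0.3 -0.5] 85.2 0 [ 0. -0. -1.]
go {'t': array([ 0.14, -0.14, 16.59]), 'rz': np.float64(-0.004), 'dyaw': np.float64(0.2), 'q6': np.float64(-30.5)}
```

>>> servo_tool(targets=[{"tx": 0.1, "ty": -0.2, "tz": 3, "rx": 0, "ry": 0, "rz": 0, "fingers": 1}, {"tx": 0.1, "ty": -0.2, "tz": 6, "rx": 0, "ry": 0, "rz": 0, "fingers": 1}, {"tx": 0.1, "ty": -0.2, "tz": 9, "rx": 0, "ry": 0, "rz": 0, "fingers": 1}, {"tx": 0.1, "ty": -0.2, "tz": 11.5, "rx": 0, "ry": 0, "rz": 0, "fingers": 1}, {"tx": 0.1, "ty": -0.2, "tz": 14, "rx": 0, "ry": 0, "rz": 0, "fingers": 1}, {"tx": 0.1, "ty": -0.2, "tz": 16, "rx": 0, "ry": 0, "rz": 0, "fingers": 1}, {"tx": 0.1, "ty": -0.2, "tz": 16.6, "rx": 0, "ry": 0, "rz": 0, "fingers": 1}, {"tx": 0.1, "ty": -0.2, "tz": 16.6, "rx": 0, "ry": 0, "rz": 0, "fingers": 1}])

```text
time_s: 24.67
ee_pos: [409.0, -189.6, 37.8]
eef_rot: [[-0.096, 0.995, -0.004], [0.995, 0.096, 0.003], [0.003, -0.004, -1.0]]
ft_force: [-0.3, -0.2, 0.7]
grip_width: 85.5
grasp_force: 0.0
```

>>> servo_tool(targets=[{"tx": 0, "ty": 0, "tz": 0, "rx": 0, "ry": 0, "rz": 0, "fingers": -1}, {"tx": 0, "ty": 0, "tz": 0, "rx": 0, "ry": 0, "rz": 0, "fingers": -1}, {"tx": 0, "ty": 0, "tz": 0, "rx": 0, "ry": 0, "rz": 0, "fingers": -1}, {"tx": 0, "ty": 0, "tz": 0, "rx": 0, "ry": 0, "rz": 0, "fingers": -1}, {"tx": 0, "ty": 0, "tz": 0, "rx": 0, "ry": 0, "rz": 0, "fingers": -1}, {"tx": 0, "ty": 0, "tz": 0, "rx": 0, "ry": 0, "rz": 0, "fingers": -1}, {"tx": 0, "ty": 0, "tz": 0, "rx": 0, "ry": 0, "rz": 0, "fingers": -1}, {"tx": 0, "ty": 0, "tz": 0, "rx": 0, "ry": 0, "rz": 0, "fingers": -1}])

```text
time_s: 25.33
ee_pos: [411.5, -191.4, 41.5]
eef_rot: [[-0.096, 0.995, 0.003], [0.995, 0.096, -0.002], [-0.002, 0.002, -1.0]]
ft_force: [-2.4, -0.5, 5.7]
grip_width: 52.0
grasp_force: 42.1
```

>>> servo_tool(targets=[{"tx": 0, "ty": 0, "tz": -1, "rx": 0, "ry": 0, "rz": 0, "fingers": -1}, {"tx": 0, "ty": 0, "tz": -3, "rx": 0, "ry": 0, "rz": 0, "fingers": -1}, {"tx": 0, "ty": 0, "tz": -6, "rx": 0, "ry": 0, "rz": 0, "fingers": -1}, {"tx": 0, "ty": 0, "tz": -9, "rx": 0, "ry": 0, "rz": 0, "fingers": -1}, {"tx": 0, "ty": 0, "tz": -12, "rx": 0, "ry": 0, "rz": 0, "fingers": -1}, {"tx": 0, "ty": 0, "tz": -15, "rx": 0, "ry": 0, "rz": 0, "fingers": -1}, {"tx": 0, "ty": 0, "tz": -16, "rx": 0, "ry": 0, "rz": 0, "fingers": -1}, {"tx": 0, "ty": 0, "tz": -16, "rx": 0, "ry": 0, "rz": 0, "fingers": -1}])

```text
time_s: 26.0
ee_pos: [412.2, -191.5, 203.3]
eef_rot: [[-0.096, 0.995, 0.007], [0.995, 0.096, -0.004], [-0.005, 0.006, -1.0]]
ft_force: [1.0, -1.1, -2.5]
grip_width: 51.8
grasp_force: 42.8
```

```bash
python3 - <<'E'
from h import *
for _ in range(6): manip.get_image("wrist")
print(tr("flat",42)); s=manip.state(); print(s["ee_pos"],s["grip_width"])
go(*tr("flat",42),200,95.7)
E
```

```text
(np.float64(581.0285705107672), np.float64(-211.1076660616285))
[ 408.68154056 -189.30503567  197.17530935] 52.04781132580849
go {'t': array([-3.82, 16.95, -0.36]), 'rz': np.float64(-0.004), 'dyaw': np.float64(0.2), 'q6': np.float64(-25.7)}
```

>>> servo_tool(targets=[{"tx": -0.4, "ty": 1.7, "tz": 0, "rx": 0, "ry": 0, "rz": 0, "fingers": -1}, {"tx": -1, "ty": 4.7, "tz": 0, "rx": 0, "ry": 0, "rz": 0, "fingers": -1}, {"tx": -1.7, "ty": 7.7, "tz": 0, "rx": 0, "ry": 0, "rz": 0, "fingers": -1}, {"tx": -2.4, "ty": 10.7, "tz": 0, "rx": 0, "ry": 0, "rz": 0, "fingers": -1}, {"tx": -3, "ty": 13.7, "tz": 0, "rx": 0, "ry": 0, "rz": 0, "fingers": -1}, {"tx": -3.5, "ty": 16, "tz": 0, "rx": 0, "ry": 0, "rz": 0, "fingers": -1}, {"tx": -3.7, "ty": 16.7, "tz": 0, "rx": 0, "ry": 0, "rz": 0, "fingers": -1}, {"tx": -3.7, "ty": 16.7, "tz": 0, "rx": 0, "ry": 0, "rz": 0, "fingers": -1}])

```text
time_s: 26.97
ee_pos: [580.6, -211.0, 197.8]
eef_rot: [[-0.097, 0.995, -0.002], [0.995, 0.097, 0.001], [0.001, -0.002, -1.0]]
ft_force: [-1.1, 0.1, -1.9]
grip_width: 52.0
grasp_force: 43.1
```

```bash
python3 - <<'E'
from h import *
for _ in range(6): manip.get_image("wrist")
E
python3 place.py 581 -211.1 46 95.7
```

```text
27.2667 [ 578.7 -211.   199.6] [-27.  13.  95.  -0.  72. -32.] [-0.   0.4 -3.1] 51.6 43 [-0.001  0.    -1.   ]
go {'t': array([-0.04,  0.25, 15.36]), 'rz': np.float64(-0.004), 'dyaw': np.float64(0.2), 'q6': np.float64(-25.7)}
```

>>> servo_tool(targets=[{"tx": 0, "ty": 0.2, "tz": 2, "rx": 0, "ry": 0, "rz": 0, "fingers": -1}, {"tx": 0, "ty": 0.2, "tz": 5, "rx": 0, "ry": 0, "rz": 0, "fingers": -1}, {"tx": 0, "ty": 0.2, "tz": 8, "rx": 0, "ry": 0, "rz": 0, "fingers": -1}, {"tx": 0, "ty": 0.2, "tz": 11, "rx": 0, "ry": 0, "rz": 0, "fingers": -1}, {"tx": 0, "ty": 0.2, "tz": 13, "rx": 0, "ry": 0, "rz": 0, "fingers": -1}, {"tx": 0, "ty": 0.2, "tz": 14, "rx": 0, "ry": 0, "rz": 0, "fingers": -1}, {"tx": 0, "ty": 0.2, "tz": 14.3, "rx": 0, "ry": 0, "rz": 0, "fingers": -1}, {"tx": 0, "ty": 0.2, "tz": 14.5, "rx": 0, "ry": 0, "rz": 0, "fingers": -1}])

```text
time_s: 27.93
ee_pos: [582.0, -211.2, 55.2]
eef_rot: [[-0.096, 0.995, 0.0], [0.995, 0.096, -0.0], [-0.0, 0.0, -1.0]]
ft_force: [-0.2, -0.0, -1.9]
grip_width: 52.0
grasp_force: 43.0
```

>>> servo_tool(targets=[{"tx": 0, "ty": 0, "tz": 0.2, "rx": 0, "ry": 0, "rz": 0, "fingers": -1}, {"tx": 0, "ty": 0, "tz": 0.3, "rx": 0, "ry": 0, "rz": 0, "fingers": -1}, {"tx": 0, "ty": 0, "tz": 0.4, "rx": 0, "ry": 0, "rz": 0, "fingers": -1}, {"tx": 0, "ty": 0, "tz": 0.5, "rx": 0, "ry": 0, "rz": 0, "fingers": -1}, {"tx": 0, "ty": 0, "tz": 0.6, "rx": 0, "ry": 0, "rz": 0, "fingers": -1}, {"tx": 0, "ty": 0, "tz": 0.7, "rx": 0, "ry": 0, "rz": 0, "fingers": -1}, {"tx": 0, "ty": 0, "tz": 0.75, "rx": 0, "ry": 0, "rz": 0, "fingers": -1}, {"tx": 0, "ty": 0, "tz": 0.8, "rx": 0, "ry": 0, "rz": 0, "fingers": -1}])

```text
time_s: 28.6
ee_pos: [581.9, -210.9, 46.7]
eef_rot: [[-0.096, 0.995, -0.0], [0.995, 0.096, 0.0], [0.0, -0.0, -1.0]]
ft_force: [-0.8, -0.0, -2.1]
grip_width: 51.6
grasp_force: 43.0
```

>>> servo_tool(targets=[{"tx": 0, "ty": 0, "tz": 0.05, "rx": 0, "ry": 0, "rz": 0, "fingers": -1}, {"tx": 0, "ty": 0, "tz": 0.1, "rx": 0, "ry": 0, "rz": 0, "fingers": -1}, {"tx": 0, "ty": 0, "tz": 0.15, "rx": 0, "ry": 0, "rz": 0, "fingers": -1}, {"tx": 0, "ty": 0, "tz": 0.2, "rx": 0, "ry": 0, "rz": 0, "fingers": -1}])

```text
time_s: 28.93
ee_pos: [582.0, -211.0, 45.6]
eef_rot: [[-0.096, 0.995, -0.001], [0.995, 0.096, 0.0], [0.0, -0.001, -1.0]]
ft_force: [-3.3, 1.4, 6.0]
grip_width: 51.9
grasp_force: 43.7
```

>>> servo_tool(targets=[{"tx": 0, "ty": 0, "tz": 0, "rx": 0, "ry": 0, "rz": 0, "fingers": -0.2}, {"tx": 0, "ty": 0, "tz": 0, "rx": 0, "ry": 0, "rz": 0, "fingers": 0.5}, {"tx": 0, "ty": 0, "tz": 0, "rx": 0, "ry": 0, "rz": 0, "fingers": 1}, {"tx": 0, "ty": 0, "tz": 0, "rx": 0, "ry": 0, "rz": 0, "fingers": 1}, {"tx": 0, "ty": 0, "tz": 0, "rx": 0, "ry": 0, "rz": 0, "fingers": 1}, {"tx": 0, "ty": 0, "tz": -1, "rx": 0, "ry": 0, "rz": 0, "fingers": 1}, {"tx": 0, "ty": 0, "tz": -3, "rx": 0, "ry": 0, "rz": 0, "fingers": 1}, {"tx": 0, "ty": 0, "tz": -6, "rx": 0, "ry": 0, "rz": 0, "fingers": 1}])

```text
time_s: 29.6
ee_pos: [579.4, -209.7, 102.5]
eef_rot: [[-0.096, 0.995, -0.006], [0.995, 0.096, 0.003], [0.004, -0.006, -1.0]]
ft_force: [0.4, 0.1, 0.4]
grip_width: 85.2
grasp_force: 0.0
```

>>> servo_tool(targets=[{"tx": 0, "ty": 0, "tz": -3, "rx": 0, "ry": 0, "rz": 0, "fingers": 1}, {"tx": 0, "ty": 0, "tz": -6, "rx": 0, "ry": 0, "rz": 0, "fingers": 1}, {"tx": 0, "ty": 0, "tz": -9, "rx": 0, "ry": 0, "rz": 0, "fingers": 1}, {"tx": 0, "ty": 0, "tz": -10, "rx": 0, "ry": 0, "rz": 0, "fingers": 1}, {"tx": 0, "ty": 0, "tz": -10, "rx": 0, "ry": 0, "rz": 0, "fingers": 1}, {"tx": 0, "ty": 0, "tz": -10, "rx": 0, "ry": 0, "rz": 0, "fingers": 1}])

```text
time_s: 30.1
ee_pos: [582.0, -211.0, 205.0]
eef_rot: [[-0.096, 0.995, 0.001], [0.995, 0.096, -0.0], [-0.0, 0.001, -1.0]]
ft_force: [-0.1, -0.2, 0.1]
grip_width: 85.2
grasp_force: 0.0
```

```bash
python3 - <<'E'
from h import *
for _ in range(5): im=manip.get_image("wrist")
go(459,-74,200,92); s=manip.state(); print(s["ee_pos"])
E
```

```text
go {'t': array([ 14.73, -10.8 ,   0.28]), 'rz': np.float64(0.061), 'dyaw': np.float64(-3.5), 'q6': np.float64(-11.2)}
[ 580.59496428 -210.33253067  202.06761883]
```

>>> servo_tool(targets=[{"tx": 2.8, "ty": -2, "tz": 0, "rx": 0, "ry": 0, "rz": 0.06, "fingers": 1}, {"tx": 5.7, "ty": -4.2, "tz": 0, "rx": 0, "ry": 0, "rz": 0.06, "fingers": 1}, {"tx": 8.6, "ty": -6.3, "tz": 0, "rx": 0, "ry": 0, "rz": 0.06, "fingers": 1}, {"tx": 11.5, "ty": -8.4, "tz": 0, "rx": 0, "ry": 0, "rz": 0.06, "fingers": 1}, {"tx": 14, "ty": -10.2, "tz": 0, "rx": 0, "ry": 0, "rz": 0.06, "fingers": 1}, {"tx": 14.8, "ty": -10.9, "tz": 0, "rx": 0, "ry": 0, "rz": 0.06, "fingers": 1}, {"tx": 14.8, "ty": -10.9, "tz": 0, "rx": 0, "ry": 0, "rz": 0.06, "fingers": 1}, {"tx": 14.8, "ty": -10.9, "tz": 0, "rx": 0, "ry": 0, "rz": 0.06, "fingers": 1}])

```text
time_s: 31.02
ee_pos: [459.6, -74.3, 204.6]
eef_rot: [[-0.037, 0.999, 0.001], [0.999, 0.037, -0.001], [-0.001, 0.001, -1.0]]
ft_force: [-0.5, -0.9, -0.1]
grip_width: 85.2
grasp_force: 0.0
```

```bash
python3 - <<'E'
from h import *
for _ in range(3): im=manip.get_image("wrist")
E
python3 w.py bottle 459 -74 w10;  python3 place.py 459 -74 30 92
```

```text
31.1667 [460.5 -75.2 205. ] [-18.  -6. 115.  -0.  71. -20.]
expect [315. 219.]
0.6 [312. 221.] 2938
[458.7 -74.5] [] -0.9645087085113375
0.6 [ 75. 468.] 188
31.2667 [460.2 -75.1 204.9] [-18.  -6. 115.  -0.  71. -20.] [-0.6 -1.  -0.3] 85.7 0 [ 0. -0. -1.]
go {'t': array([ 0.12, -0.12, 17.49]), 'rz': np.float64(0.0), 'dyaw': np.float64(-0.0), 'q6': np.float64(-11.2)}
```

View pics/w10.png

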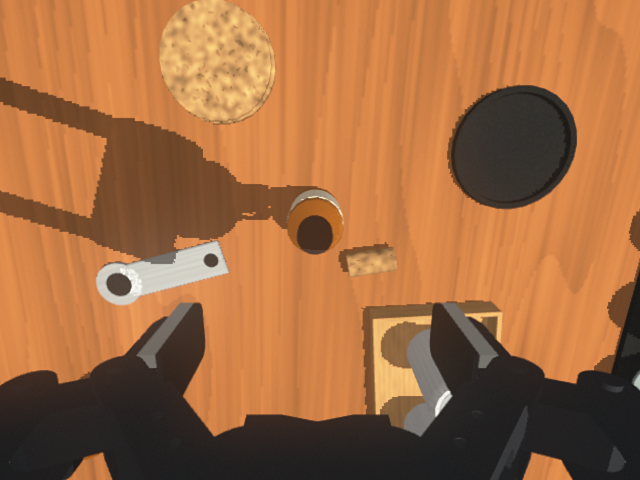

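The bottle is at (315,220), matching the fit. The cork at (370,260) is lower than the fingertips will go, and the cans stand in the flat.

>>> servo_tool(targets=[{"tx": 0.1, "ty": -0.1, "tz": 3, "rx": 0, "ry": 0, "rz": 0, "fingers": 1}, {"tx": 0.1, "ty": -0.1, "tz": 6, "rx": 0, "ry": 0, "rz": 0, "fingers": 1}, {"tx": 0.1, "ty": -0.1, "tz": 9, "rx": 0, "ry": 0, "rz": 0, "fingers": 1}, {"tx": 0.1, "ty": -0.1, "tz": 12, "rx": 0, "ry": 0, "rz": 0, "fingers": 1}, {"tx": 0.1, "ty": -0.1, "tz": 14.5, "rx": 0, "ry": 0, "rz": 0, "fingers": 1}, {"tx": 0.1, "ty": -0.1, "tz": 16, "rx": 0, "ry": 0, "rz": 0, "fingers": 1}, {"tx": 0.1, "ty": -0.1, "tz": 17, "rx": 0, "ry": 0, "rz": 0, "fingers": 1}, {"tx": 0.1, "ty": -0.1, "tz": 17.4, "rx": 0, "ry": 0, "rz": 0, "fingers": 1}])

```text
time_s: 31.93
ee_pos: [457.4, -73.3, 29.0]
eef_rot: [[-0.035, 0.999, -0.003], [0.999, 0.035, 0.001], [0.001, -0.003, -1.0]]
ft_force: [0.3, 0.5, 0.5]
grip_width: 85.6
grasp_force: 0.0
```

>>> servo_tool(targets=[{"tx": 0, "ty": 0, "tz": 0, "rx": 0, "ry": 0, "rz": 0, "fingers": -1}, {"tx": 0, "ty": 0, "tz": 0, "rx": 0, "ry": 0, "rz": 0, "fingers": -1}, {"tx": 0, "ty": 0, "tz": 0, "rx": 0, "ry": 0, "rz": 0, "fingers": -1}, {"tx": 0, "ty": 0, "tz": 0, "rx": 0, "ry": 0, "rz": 0, "fingers": -1}, {"tx": 0, "ty": 0, "tz": 0, "rx": 0, "ry": 0, "rz": 0, "fingers": -1}, {"tx": 0, "ty": 0, "tz": 0, "rx": 0, "ry": 0, "rz": 0, "fingers": -1}, {"tx": 0, "ty": 0, "tz": 0, "rx": 0, "ry": 0, "rz": 0, "fingers": -1}, {"tx": 0, "ty": 0, "tz": 0, "rx": 0, "ry": 0, "rz": 0, "fingers": -1}])

```text
time_s: 32.6
ee_pos: [459.4, -73.6, 32.4]
eef_rot: [[-0.036, 0.999, 0.002], [0.999, 0.036, -0.001], [-0.001, 0.002, -1.0]]
ft_force: [-1.5, 0.4, 5.6]
grip_width: 43.1
grasp_force: 40.9
```

>>> servo_tool(targets=[{"tx": 0, "ty": 0, "tz": -1, "rx": 0, "ry": 0, "rz": 0, "fingers": -1}, {"tx": 0, "ty": 0, "tz": -3, "rx": 0, "ry": 0, "rz": 0, "fingers": -1}, {"tx": 0, "ty": 0, "tz": -6, "rx": 0, "ry": 0, "rz": 0, "fingers": -1}, {"tx": 0, "ty": 0, "tz": -9, "rx": 0, "ry": 0, "rz": 0, "fingers": -1}, {"tx": 0, "ty": 0, "tz": -12, "rx": 0, "ry": 0, "rz": 0, "fingers": -1}, {"tx": 0, "ty": 0, "tz": -14, "rx": 0, "ry": 0, "rz": 0, "fingers": -1}, {"tx": 0, "ty": 0, "tz": -14, "rx": 0, "ry": 0, "rz": 0, "fingers": -1}, {"tx": 0, "ty": 0, "tz": -14, "rx": 0, "ry": 0, "rz": 0, "fingers": -1}])

```text
time_s: 33.27
ee_pos: [458.9, -73.3, 172.0]
eef_rot: [[-0.036, 0.999, 0.003], [0.999, 0.036, -0.001], [-0.001, 0.003, -1.0]]
ft_force: [0.1, -0.2, -3.5]
grip_width: 42.8
grasp_force: 41.4
```

```bash
python3 - <<'E'
from h import *
for _ in range(6): manip.get_image("wrist")
s=manip.state(); print(s["ee_pos"],s["grip_width"],s["ft_force"])
go(629.5,-12.8,170,92)
E
```

```text
[456.82507509 -72.66717239 168.72615107] 42.96407929478047 [ 0.6538113   1.11040362 -3.01278786]
go {'t': array([ 5.36, 17.47, -0.19]), 'rz': np.float64(0.001), 'dyaw': np.float64(-0.1), 'q6': np.float64(-3.2)}
```

>>> servo_tool(targets=[{"tx": 0.6, "ty": 1.8, "tz": 0, "rx": 0, "ry": 0, "rz": 0, "fingers": -1}, {"tx": 1.5, "ty": 4.8, "tz": 0, "rx": 0, "ry": 0, "rz": 0, "fingers": -1}, {"tx": 2.4, "ty": 7.8, "tz": 0, "rx": 0, "ry": 0, "rz": 0, "fingers": -1}, {"tx": 3.3, "ty": 10.8, "tz": 0, "rx": 0, "ry": 0, "rz": 0, "fingers": -1}, {"tx": 4.2, "ty": 13.8, "tz": 0, "rx": 0, "ry": 0, "rz": 0, "fingers": -1}, {"tx": 5, "ty": 16.2, "tz": 0, "rx": 0, "ry": 0, "rz": 0, "fingers": -1}, {"tx": 5.4, "ty": 17.3, "tz": 0, "rx": 0, "ry": 0, "rz": 0, "fingers": -1}, {"tx": 5.4, "ty": 17.3, "tz": 0, "rx": 0, "ry": 0, "rz": 0, "fingers": -1}])

```text
time_s: 34.23
ee_pos: [631.0, -11.9, 169.3]
eef_rot: [[-0.037, 0.999, -0.0], [0.999, 0.037, 0.001], [0.001, -0.0, -1.0]]
ft_force: [-0.2, -0.4, -2.3]
grip_width: 42.9
grasp_force: 41.6
```

```bash
python3 - <<'E'
from h import *
for _ in range(8): manip.get_image("wrist")
E
python3 place.py 629.5 -12.8 36 92
```

```text
34.6333 [628.4 -13.3 170.8] [ -8.  16.  95.  -0.  69. -10.] [-0.5 -0.1 -3. ] 42.9 42 [-0. -0. -1.]
go {'t': array([ 0.05,  0.11, 13.48]), 'rz': np.float64(0.0), 'dyaw': np.float64(-0.0), 'q6': np.float64(-3.2)}
```

>>> servo_tool(targets=[{"tx": 0, "ty": 0, "tz": 2, "rx": 0, "ry": 0, "rz": 0, "fingers": -1}, {"tx": 0, "ty": 0, "tz": 5, "rx": 0, "ry": 0, "rz": 0, "fingers": -1}, {"tx": 0, "ty": 0, "tz": 8, "rx": 0, "ry": 0, "rz": 0, "fingers": -1}, {"tx": 0, "ty": 0, "tz": 10.5, "rx": 0, "ry": 0, "rz": 0, "fingers": -1}, {"tx": 0, "ty": 0, "tz": 12, "rx": 0, "ry": 0, "rz": 0, "fingers": -1}, {"tx": 0, "ty": 0, "tz": 12.4, "rx": 0, "ry": 0, "rz": 0, "fingers": -1}, {"tx": 0, "ty": 0, "tz": 12.6, "rx": 0, "ry": 0, "rz": 0, "fingers": -1}, {"tx": 0, "ty": 0, "tz": 12.6, "rx": 0, "ry": 0, "rz": 0, "fingers": -1}])

```text
time_s: 35.3
ee_pos: [629.7, -13.2, 45.5]
eef_rot: [[-0.036, 0.999, 0.001], [0.999, 0.036, -0.0], [-0.0, 0.001, -1.0]]
ft_force: [-0.6, -0.0, -1.6]
grip_width: 43.1
grasp_force: 41.6
```

>>> servo_tool(targets=[{"tx": 0, "ty": 0, "tz": 0.2, "rx": 0, "ry": 0, "rz": 0, "fingers": -1}, {"tx": 0, "ty": 0, "tz": 0.3, "rx": 0, "ry": 0, "rz": 0, "fingers": -1}, {"tx": 0, "ty": 0, "tz": 0.4, "rx": 0, "ry": 0, "rz": 0, "fingers": -1}, {"tx": 0, "ty": 0, "tz": 0.5, "rx": 0, "ry": 0, "rz": 0, "fingers": -1}, {"tx": 0, "ty": 0, "tz": 0.6, "rx": 0, "ry": 0, "rz": 0, "fingers": -1}, {"tx": 0, "ty": 0, "tz": 0.65, "rx": 0, "ry": 0, "rz": 0, "fingers": -1}, {"tx": 0, "ty": 0, "tz": 0.7, "rx": 0, "ry": 0, "rz": 0, "fingers": -1}, {"tx": 0, "ty": 0, "tz": 0.75, "rx": 0, "ry": 0, "rz": 0, "fingers": -1}])

```text
time_s: 35.97
ee_pos: [629.2, -12.9, 37.2]
eef_rot: [[-0.036, 0.999, -0.0], [0.999, 0.036, 0.0], [0.0, -0.0, -1.0]]
ft_force: [-0.1, 0.8, -2.9]
grip_width: 42.8
grasp_force: 41.6
```

>>> servo_tool(targets=[{"tx": 0, "ty": 0, "tz": 0.05, "rx": 0, "ry": 0, "rz": 0, "fingers": -1}, {"tx": 0, "ty": 0, "tz": 0.1, "rx": 0, "ry": 0, "rz": 0, "fingers": -1}, {"tx": 0, "ty": 0, "tz": 0.14, "rx": 0, "ry": 0, "rz": 0, "fingers": -1}, {"tx": 0, "ty": 0, "tz": 0.14, "rx": 0, "ry": 0, "rz": 0, "fingers": -1}])

```text
time_s: 36.3
ee_pos: [629.2, -12.9, 36.5]
eef_rot: [[-0.036, 0.999, -0.0], [0.999, 0.036, 0.0], [0.0, -0.0, -1.0]]
ft_force: [-2.6, -0.1, 2.5]
grip_width: 42.6
grasp_force: 42.0
```

Contact. Release, rise and check.

>>> servo_tool(targets=[{"tx": 0, "ty": 0, "tz": 0, "rx": 0, "ry": 0, "rz": 0, "fingers": -0.2}, {"tx": 0, "ty": 0, "tz": 0, "rx": 0, "ry": 0, "rz": 0, "fingers": 0.5}, {"tx": 0, "ty": 0, "tz": 0, "rx": 0, "ry": 0, "rz": 0, "fingers": 1}, {"tx": 0, "ty": 0, "tz": 0, "rx": 0, "ry": 0, "rz": 0, "fingers": 1}, {"tx": 0, "ty": 0, "tz": 0, "rx": 0, "ry": 0, "rz": 0, "fingers": 1}, {"tx": 0, "ty": 0, "tz": -1, "rx": 0, "ry": 0, "rz": 0, "fingers": 1}, {"tx": 0, "ty": 0, "tz": -3, "rx": 0, "ry": 0, "rz": 0, "fingers": 1}, {"tx": 0, "ty": 0, "tz": -6, "rx": 0, "ry": 0, "rz": 0, "fingers": 1}])

```text
time_s: 36.97
ee_pos: [626.4, -12.6, 93.6]
eef_rot: [[-0.036, 0.999, -0.007], [0.999, 0.036, 0.001], [0.001, -0.007, -1.0]]
ft_force: [0.7, 0.2, -0.4]
grip_width: 84.9
grasp_force: 0.0
```

>>> servo_tool(targets=[{"tx": 0, "ty": 0, "tz": -4, "rx": 0, "ry": 0, "rz": 0, "fingers": 1}, {"tx": 0, "ty": 0, "tz": -8, "rx": 0, "ry": 0, "rz": 0, "fingers": 1}, {"tx": 0, "ty": 0, "tz": -12, "rx": 0, "ry": 0, "rz": 0, "fingers": 1}, {"tx": 0, "ty": -4, "tz": -14, "rx": 0, "ry": 0, "rz": 0, "fingers": 1}, {"tx": 0, "ty": -8, "tz": -14, "rx": 0, "ry": 0, "rz": 0, "fingers": 1}, {"tx": 0, "ty": -12, "tz": -14, "rx": 0, "ry": 0, "rz": 0, "fingers": 1}, {"tx": 0, "ty": -15, "tz": -14, "rx": 0, "ry": 0, "rz": 0, "fingers": 1}, {"tx": 0, "ty": -15, "tz": -14, "rx": 0, "ry": 0, "rz": 0, "fingers": 1}])

```text
time_s: 37.63
ee_pos: [473.3, -17.7, 234.9]
eef_rot: [[-0.036, 0.999, -0.005], [0.999, 0.036, 0.0], [0.001, -0.005, -1.0]]
ft_force: [-1.0, 1.0, -0.6]
grip_width: 85.4
grasp_force: 0.0
```

```bash
python3 - <<'E'
from h import *
for _ in range(4): manip.get_image("wrist")
cv2.imwrite("pics/side2.png",manip.get_image("side")); cv2.imwrite("pics/top2.png",manip.get_image("top"))
print(manip.state()["time_s"])
E
```

```text
37.9333
```

View pics/side2.png

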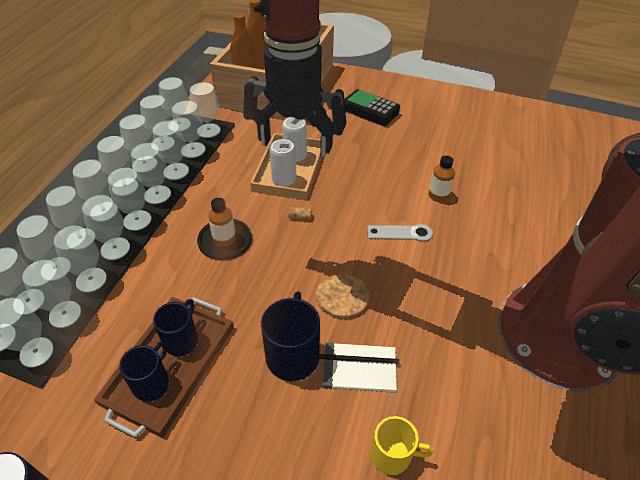

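View pics/top2.png

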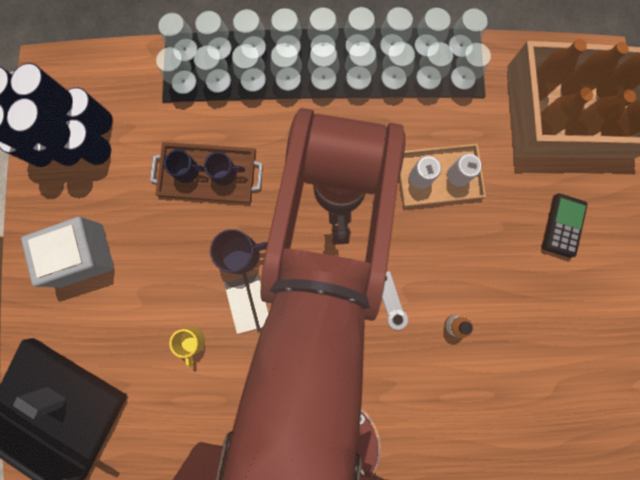

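The side view shows the mugs in the tray at (175,328) and (144,372), the cans in the flat at (283,162) and (294,138), and the bottle in the dish at (221,222). All are upright, and the big mug is unmoved at (291,340).

```bash
python3 -c "
from rig import manip; print(manip.finish_job())"
```

```text
the job is handed in; nothing more can be done
None
```

I stood both small mugs in the tray, both cans in the flat and the leftmost bitters bottle in the dish, all upright and released in that order; the big mug wasn't moved, and I handed the job in at about 38 s, though no verdict came back.

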